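# Turn the sample board over the binder's rings and tip the test chips onto it

### The arm

A 6-joint arm with a two-finger parallel gripper is mounted at the origin on the work surface. World frame = base frame: x ahead of the robot, y to its left, z up, the work surface at z = 0. Lengths are in m, angles in rad, forces in N, time in s.
With the tool pointing down it reaches from about 0.35 to 0.775 m from the base axis. Payload 7.3 kg.
Tool frame: the origin (TCP) lies midway between the tips of the shut fingers; the grasp point (between the pads) lies 19 mm behind it (arm.grasp_offset is the distance from the TCP to the grasp point, in m); z points along the fingers, y is the direction in which the jaws open and shut (so a half turn about z gives the same grasp; the last joint's range is limited). The gripper opens to 92 mm and grips with 3 to 60 N. Pads are 19 mm wide; open, the fingers measure 130 mm over their backs; the gripper's body (75 mm by 190 mm) begins 47 mm behind the grasp point.
Start: joints at [-1.462, 0.342, 1.524, -0, 1.275, -0.146], TCP at [0.132, -0.508, 0.227] pointing down, gripper open.
Joint ranges: [-2.53, 2.53], [-0.77, 2.02], [0.04, 2.7], [-1, 4.14], [0.28, 2.66], [-3.11, 3.11]. Speed limits (rad/s): [2.57, 2.57, 3.14, 3.14, 3.14, 3.14].

### API

Orientations are given as a unit quaternion [w, x, y, z].
In Python, from cell import arm, optics gives the robot as it stands.
- The arm moves only by the tool apply_moves, never from a script. Its argument "moves" is a list of rows, each a list of 7 numbers: the turn, a rotation vector about the tool's x, y, z in rad, then the shift along the tool's x, y, z in m, then the opening, from 0 (shut) to 1 (fully open). In form: [[wx, wy, wz, x, y, z, jaw], ...]. A call has exactly 8 rows; each row shifts and turns the commanded pose from where the row before left it, along the tool's axes as they then stand; what a row does not reach is not made up. A row lasts 1/12 s, in which the tool goes at most 41.7 mm and 7.16 degrees, less where a joint would pass 70% of its speed; a pose out of reach is approached as far as the arm can. A call with a gripper value outside its range is refused whole. The fingers move at their own pace and stop on an object; the grip force is fixed at half the most. Time passes only in rows, so rows that do not move let the fingers close, or fill a call up. It gives the time, the measured TCP pose, the force and the opening at its end, in the units of the state.
- arm.state(): the state, without advancing time (a new reading comes with each control period).
- optics.get_image(name): name is "scene" or "top" or "wrist"; returns a dict with "image" (420x560x3 uint8, red, green, blue), "K" (3x3 intrinsics, pixels), "cam_to_world" (4x4, takes a point from camera to world coordinates). Camera axes: x right, y up, looking along -z (the intrinsics and any distortion apply to the point x, -y, -z); pixel columns grow to the right and rows downward; lengths in m; the calibration is good to about 2 mm. A picture is of the moment at which its call begins. There is no depth.
- arm.hand_in(): hands the job in, once; it reports no verdict.
The state is a dict: "t": time; "joint_pos": joint angles; "qd": joint speeds; "joint_efforts": joint torques, N m; "tcp_pos": TCP position; "tcp_rot": TCP orientation; "contact_force": force on the tool from outside, world axes, zero at the start; "moment": the same for the moment, N m; "width": opening from 0.0 (shut) to 1.0 (fully open).
Only numpy, scipy, OpenCV 4.12 (cv2) and the standard library are available. Lean on these libraries where they do the work, as an engineer would, in place of code of your own. Each camera call takes 0.05 s, during which the arm holds its last target.

### The job

The three test chips in the blue scoop are to be compared with the grey stains, which are on the back of the top sample board (red tab) in the open ring binder. Turn that one board over across the rings and lower it, without letting it slap down or wrenching it against the rings, until it lies flat on the left-hand pile with its grey face up; then tip the chips out over the scoop's open edge from close above so that all three lie on that face, and set the empty scoop down level on the table again, clear of the mat. Leave the other boards where they are and do not push the tools, jars and cork about.

Things in the scene. Friction and masses are not known exactly. Their poses are not given: they have to be found in the camera images.
- board: top sample board, to be turned: stiff plywood leaf 200 (x) x 140 (y) x 3.5 mm, 85 g, brown swatches up at the start, grey ones on its back, red tab. Origin: centre of the panel, mid-thickness. x along the rings' axis, y from tab edge to ring edge, z out of the brown face (down when done). Loose, threaded on the two rings: the holes slide along the wires; it binds if twisted or pushed at the rings
- board_holes (a point): on the board, mid-way between its two square 9 mm holes, mid-thickness (board frame 0, +61, 0 mm). The holes are at x = +-40 mm from here; the board's ring edge is 9 mm farther along +y. Each hole has a ring wire 3.4 mm thick through it
- tab (a point): centre of the red tab, mid-thickness (board frame 0, -78, 0 mm). The tab is 44 mm wide (x), 3.5 mm thick and sticks out 16 mm from the middle of the free edge (board y -70 to -86), past the pile below it. At the start the free gap under it is 21 mm to the cover (which its last 7 mm overhang) and 27 mm to the table or mat outside the cover; on the left pile 17.5 mm to the cover
- next_board: the loose board under the top one, same size and frame, on the same rings, with a blue tab 66 mm farther along +x than the red one. It must stay on the right-hand pile
- binder: open two-ring binder, fixed on a black silicone mat (3 mm thick, 240 x 400 mm). Origin: middle of the spine's underside; x along spine and ring axis, y to the left-hand pile, z up. 3 mm covers reach |x| 115, |y| 160 mm. The board's origin starts at y -81, z 26 mm; turned over on the left pile it lies at y +81, z 22 mm
- left_pile (a point): top of the left-hand pile, centre (binder frame 0, +81, 20.5 mm). Both piles are solid and fixed, 200 mm along x, |y| from 11 to 151 mm, top at 20.5 mm; on the right one lie the next board and the top board. Pile boards have tabs 44 mm wide at x = +-66 mm only, out to |y| 167 mm; none at x = 0
- rings: the two steel rings, at x = +-40 mm: wire 3.4 mm thick bent to circles of 20 mm radius (to the wire's middle), upright across the spine. Same origin and axes as the binder
- ring_axis (a point): common centre line of the rings, mid-spine: 26 mm above the binder's origin. The wires reach 22 mm from it all round
- jar_amber: small amber glass jar with a twist cap, 52 mm across, 65 mm high, beyond the binder; bystander. Origin in its underside
- jar_clear: small clear glass jar with a twist cap, 52 mm across, 65 mm high, beyond the binder; bystander. Origin in its underside
- cork: cork, 27 mm across, 30 mm high, standing beyond the binder; bystander. Origin in its underside
- scraper: green plastic scraper lying flat, 170 x 70 x 16 mm, right of the binder; bystander
- brush: flat paint brush lying down, 195 x 48 x 18 mm, right of the binder, nearer the robot; bystander
- tape_measure: yellow tape measure, lying flat, 70 x 62 x 34 mm high, far right; bystander
- scoop: blue sorting scoop with a black rear handle, 110 g. Origin on the table under the grip; x points to the open front, z up. Handle: bar 22 mm wide (y), 14 mm high, x -40 to +35 mm, its middle 28 mm up, free all round. Pan: x 35 to 135 mm, 90 mm wide, floor 3 mm; 3 mm lips at the back (35 mm high) and sides (20 mm), none in front. Level it keeps the chips; they slide out beyond 25 to 36 degrees nose down
- scoop_lip (a point): middle of the scoop's open front edge, at its underside (scoop frame 135, 0, 0 mm)
- chip0: wooden test chip stained light grey, 34 x 22 x 15 mm, 10 g, loose in the scoop's pan. Origin in its underside
- chip1: wooden test chip stained mid grey, 34 x 22 x 15 mm, 10 g, loose in the scoop's pan. Origin in its underside
- chip2: wooden test chip stained dark grey, 34 x 22 x 15 mm, 10 g, loose in the scoop's pan. Origin in its underside

How it is judged:
On the way, in this order (a step that is already met when the one before it is completed fails the run):
1. the red-tabbed board stands upright on the rings, half way over (angle between board's own z axis and vertical between 1.2 and 1.95 rad and horizontal distance between board and ring_axis below 0.075 m).
2. it lies flat, grey face up, on the left-hand pile (angle between board's own z axis and vertical above 3.07 rad and x of board in the frame of binder between -0.008 and 0.008 m and y of board in the frame of binder between 0.073 and 0.089 m and z of board in the frame of binder between 0.018 and 0.026 m and angle between the x axis of board and the x axis of binder, either way round below 0.06 rad), for 0.2 s.
3. the scoop is tipped nose down with its open edge close above the turned board (angle between scoop's own z axis and vertical above 0.5 rad and horizontal distance between scoop_lip and left_pile below 0.11 m and height (world z) of scoop_lip below 0.11 m), for 0.1 s.
At the end, for the whole second after the job is handed in: Red-tabbed board at rest on both rings, grey face up, flat (4 degrees) on the left pile, within 8 mm and 0.06 rad of square; next board within 10 mm of its start, flat; all three chips at rest on the turned board's panel; scoop level (0.06 rad) at rest on the bare table (all of step 2 and x of chip0 in the frame of left_pile between -0.1 and 0.1 m and y of chip0 in the frame of left_pile between -0.07 and 0.07 m and z of chip0 in the frame of left_pile between 0 and 0.05 m and linear speed of each of chip0, chip1, chip2, board, scoop below 0.01 m/s and x of chip1 in the frame of left_pile between -0.1 and 0.1 m and y of chip1 in the frame of left_pile between -0.07 and 0.07 m and z of chip1 in the frame of left_pile between 0 and 0.05 m and x of chip2 in the frame of left_pile between -0.1 and 0.1 m and y of chip2 in the frame of left_pile between -0.07 and 0.07 m and z of chip2 in the frame of left_pile between 0 and 0.05 m and angular speed of board below 0.1 rad/s and angle between each of next_board, scoop's own z axis and vertical below 0.06 rad and distance of next_board from where it was at the start of the episode below 0.01 m and height (world z) of scoop between -0.003 and 0.0022 m); the robot touches nothing.
It fails at once if the board slaps down (it turns faster than 8 rad/s) (angular speed of board above 8 rad/s).
It fails at once if the board is wrenched against the rings (over 50 N) (contact force between board and rings above 50 N).
It fails at once if the next board is lifted or dragged (15 mm or 0.2 rad) (distance of next_board from where it was at the start of the episode above 0.015 m or angle between next_board's own z axis and vertical above 0.2 rad).
It fails at once if a tool, jar or the cork is pushed more than 30 mm or tipped over (distance of any of jar_amber, jar_clear, cork, scraper, brush, tape_measure from where it was at the start of the episode above 0.03 m or angle between any of jar_amber, jar_clear's own z axis and vertical above 0.5 rad).
It also fails if it takes over 72 s, if anything falls off the work surface, if the arm or the gripper's body presses on something with over 40 N, if the wrist force passes 120 N, or if a joint passes its speed limit or range.

## Working session

There is one attempt and no reset: what is moved stays moved. The work goes in short steps, Python scripts to look and compute and a tool call to move; the robot and the scene stay as the last step left them, time stands still between calls to the robot, and variables do not carry over. Pictures are saved under pics/ and viewed, and the job is handed in when it is done.

Besides the shell and the picture viewer there is one more tool, called after "Request:" as a command line: name --pt "numbers of a row" for each row, then --argument value for the rest. apply_moves: Moves the arm, as the interface text tells. Its arguments: {"type":"object","properties":{"moves":{"type":"array"}},"required":["moves"]}

```bash
ls; mkdir -p pics; python3 - <<'E'
from cell import arm, optics
import cv2
s=arm.state(); print(s)
print(arm.grasp_offset)
for n in ["scene","top","wrist"]:
    d=optics.get_image(n); cv2.imwrite(f"pics/{n}0.png",d["image"][:,:,::-1]); print(n,d["K"].tolist(),d["cam_to_world"].round(4).tolist(), d.keys())
E
```

```text
pics
{'t': 0.0, 'joint_pos': array([-1.46199922e+00,  3.42734667e-01,  1.52500802e+00, -2.75223257e-05,
        1.27538855e+00, -1.46022661e-01]), 'qd': array([-0.0005324 ,  0.00040653,  0.00046751,  0.00043597, -0.00025472,
       -0.00140968]), 'joint_efforts': array([ 1.71470623e-03, -4.31238556e+01, -2.44221443e+01,  7.20063108e-02,
        5.60368190e-02, -1.16550486e-04]), 'tcp_pos': array([ 0.13229506, -0.50764334,  0.2260419 ]), 'tcp_rot': array([-7.69400595e-04,  9.91893531e-01,  1.27069397e-01,  1.15806393e-06]), 'contact_force': array([-0.53101044, -0.33825987, -0.09009773]), 'moment': array([ 0.08097792, -0.02347928, -0.03729266]), 'width': 1.0013247926884867}
0.0188
scene [[421.04824133915014, 0.0, 282.9787708052724], [0.0, 421.04824133915014, 206.15877790565293], [0.0, 0.0, 1.0]] [[0.6806, -0.4354, 0.5892, 1.2061], [0.7326, 0.3959, -0.5537, -0.6173], [0.0079, 0.8085, 0.5884, 0.7078], [0.0, 0.0, 0.0, 1.0]] dict_keys(['image', 'K', 'cam_to_world'])
top [[441.48298672181534, 0.0, 277.2374658100265], [0.0, 441.48298672181534, 211.2305584597412], [0.0, 0.0, 1.0]] [[-0.0212, 0.9916, -0.1274, 0.4193], [-0.9998, -0.0202, 0.0086, 0.0064], [0.006, 0.1276, 0.9918, 1.2633], [0.0, 0.0, 0.0, 1.0]] dict_keys(['image', 'K', 'cam_to_world'])
wrist [[350.98086668580356, 0.0, 276.8813416780783], [0.0, 350.98086668580356, 208.6910592478456], [0.0, 0.0, 1.0]] [[0.2526, 0.9294, 0.2691, 0.2042], [-0.9676, 0.2431, 0.0688, -0.4896], [-0.0015, -0.2777, 0.9607, 0.3848], [0.0, 0.0, 0.0, 1.0]] dict_keys(['image', 'K', 'cam_to_world'])
```

View pics/scene0.png

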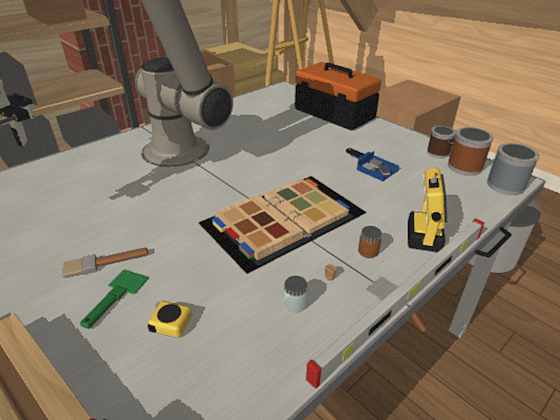

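View pics/top0.png

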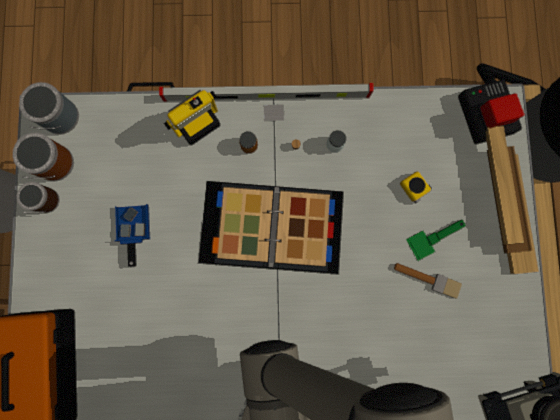

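View pics/wrist0.png

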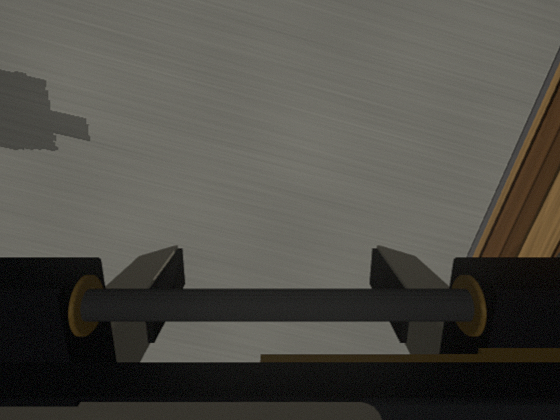

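```bash
cat > h.py <<'E'
from cell import arm, optics
import cv2, numpy as np
from scipy.spatial.transform import Rotation as R
def cam(n):
    d=optics.get_image(n); return d["image"],d["K"],d["cam_to_world"]
def ray(K,T,u,v):
    d=np.array([(u-K[0,2])/K[0,0],-(v-K[1,2])/K[1,1],-1.0]); return T[:3,3],T[:3,:3]@d
def onplane(K,T,u,v,z):
    o,d=ray(K,T,u,v); return o+d*(z-o[2])/d[2]
def proj(K,T,p):
    q=T[:3,:3].T@(np.asarray(p)-T[:3,3]); return np.array([K[0,0]*q[0]/-q[2]+K[0,2],K[1,1]*-q[1]/-q[2]+K[1,2]])
def tri(rays):
    A=np.zeros((3,3));b=np.zeros(3)
    for o,d in rays:
        d=d/np.linalg.norm(d);M=np.eye(3)-np.outer(d,d);A+=M;b+=M@o
    return np.linalg.solve(A,b)
def save(name,img,box=None,s=1):
    if box: u0,v0,u1,v1=box; img=img[v0:v1,u0:u1]
    cv2.imwrite("pics/"+name,cv2.resize(img[:,:,::-1],None,fx=s,fy=s,interpolation=cv2.INTER_CUBIC))
def st():
    s=arm.state(); r=R.from_quat(np.roll(s["tcp_rot"],-1)); return s,s["tcp_pos"],r
def info():
    s,p,r=st(); M=r.as_matrix()
    print("t",round(s["t"],2),"tcp",p.round(4),"z",M[:,2].round(3),"y",M[:,1].round(3),"x",M[:,0].round(3),"F",s["contact_force"].round(2),"w",round(s["width"],3)); print("j",s["joint_pos"].round(3))
E
python3 - <<'E'
from h import *
i,K,T=cam("top"); save("top1.png",i,(190,170,360,285),4.5)
save("top2.png",i,(90,190,180,280),6)
hsv=cv2.cvtColor(i,cv2.COLOR_RGB2HSV)
def comps(mask,name,z,mn=8):
    n,l,s,c=cv2.connectedComponentsWithStats(mask.astype(np.uint8))
    for k in range(1,n):
        if s[k,4]>=mn: print(name,c[k].round(1),s[k].tolist(),onplane(K,T,*c[k],z).round(4))
sub=np.zeros(i.shape[:2],bool); sub[170:290,190:360]=1
H,S,V=hsv[...,0].astype(int),hsv[...,1].astype(int),hsv[...,2].astype(int)
comps(sub&((H<5)|(H>174))&(S>150)&(V>80),"red",.029)
comps(sub&(H>100)&(H<125)&(S>120)&(V>60),"blue",.022)
comps(sub&(H>5)&(H<15)&(S>190)&(V>120),"orange",.022)
sub[:]=0; sub[190:280,90:180]=1
comps(sub&(H>100)&(H<125)&(S>100)&(V>50),"scoop",.01)
comps(sub&(V<40),"black",.03)
i,K,T=cam("scene"); save("sc1.png",i,(195,165,375,280),4.4); save("sc2.png",i,(335,135,410,190),8)
E
```

```text
red [330.3 229.4] [328, 222, 6, 16, 84] [ 0.5233 -0.1521  0.029 ]
blue [219.1 198.5] [216, 191, 7, 16, 82] [0.6186 0.1601 0.022 ]
blue [331.6 206.7] [329, 199, 6, 16, 88] [ 0.5886 -0.1591  0.022 ]
blue [328.7 253.7] [326, 245, 6, 17, 87] [ 0.4559 -0.1461  0.022 ]
orange [215.2 244.9] [213, 238, 6, 15, 76] [0.487  0.1715 0.022 ]
scoop [131.8 223.4] [115, 204, 35, 40, 793] [0.5539 0.4101 0.01  ]
black [131.1 253.6] [127, 243, 9, 23, 147] [0.4674 0.4039 0.03  ]
```

View pics/top1.png

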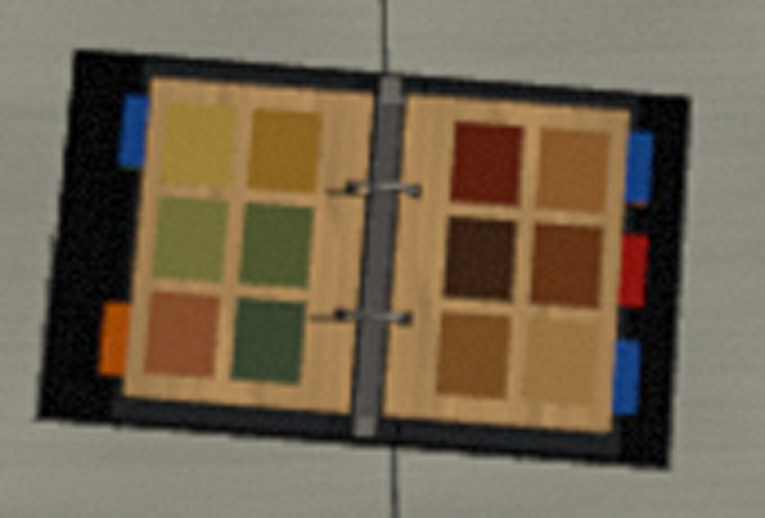

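View pics/top2.png

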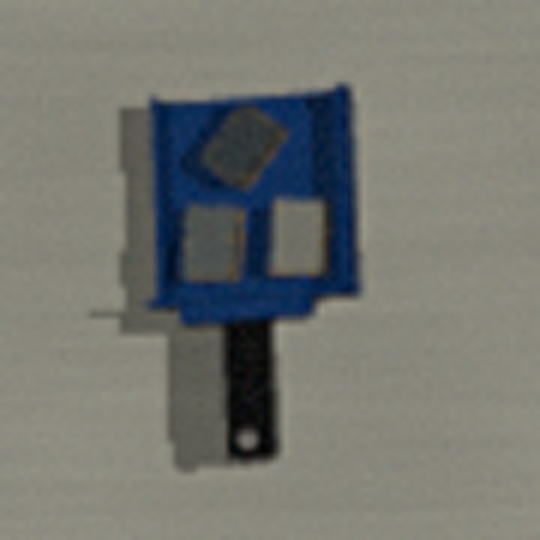

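View pics/sc1.png

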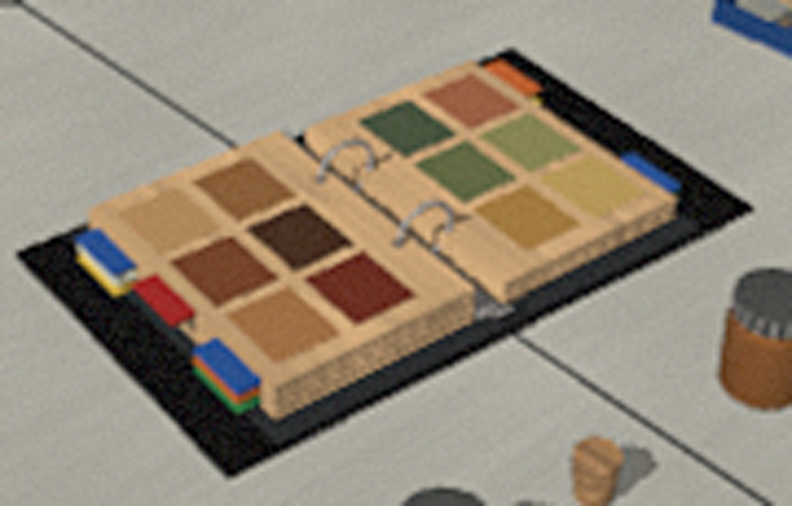

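View pics/sc2.png

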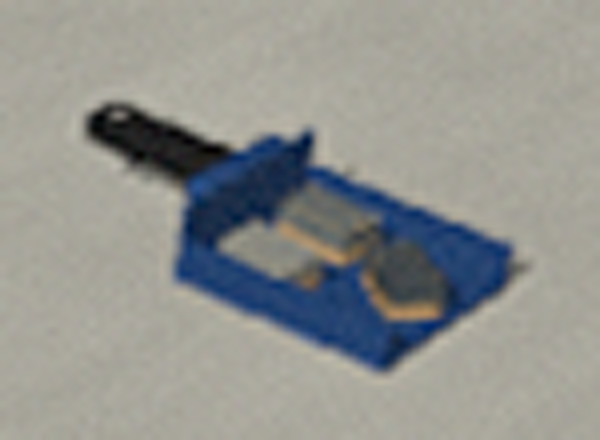

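```bash
cat > m.py <<'E'
from h import *
i,K,T=cam("top"); 
def P(x,y,z): return onplane(K,T,190+(x+.5)/4.5-.5,170+(y+.5)/4.5-.5,z)
mat=np.array([P(*p,.003) for p in [(76,52),(691,97),(668,467),(38,418)]]); print("mat",mat.round(4),"c",mat.mean(0).round(4))
print([np.linalg.norm(mat[k]-mat[k-1]).round(4) for k in range(4)])
yd=(mat[0]+mat[3]-mat[1]-mat[2]); print("yaw of +y minus90",np.degrees(np.arctan2(yd[1],yd[0]))-90)
xd=(mat[0]+mat[1]-mat[2]-mat[3]); print("yaw x",np.degrees(np.arctan2(xd[1],xd[0])))
for z in (.028,.031):
  b=np.array([P(*p,z) for p in [(407,95),(631,110),(611,432),(384,415)]]); print("board",b.round(4).tolist(),"c",b.mean(0).round(4))
  print([np.linalg.norm(b[k]-b[k-1]).round(4) for k in range(4)])
def redc(img,box):
    hsv=cv2.cvtColor(img,cv2.COLOR_RGB2HSV).astype(int);m=((hsv[...,0]<5)|(hsv[...,0]>174))&(hsv[...,1]>150)&(hsv[...,2]>80)
    s=np.zeros_like(m);u0,v0,u1,v1=box;s[v0:v1,u0:u1]=1;m&=s
    v,u=np.nonzero(m); return u.mean(),v.mean(),len(u)
a=redc(i,(320,210,345,245)); r1=ray(K,T,a[0],a[1])
i2,K2,T2=cam("scene"); b=redc(i2,(220,220,242,242)); r2=ray(K2,T2,b[0],b[1])
print(a,b,tri([r1,r2]).round(4))
# scoop
def Q(x,y,z): return onplane(K,T,90+(x+.5)/6-.5,190+(y+.5)/6-.5,z)
for n,x,y,z in [("frontL",152,100,.02),("frontR",347,88,.02),("hback",250,466,.035),("hole",247,440,.035),("hfrontL",225,325,.035),("hfrontR",272,325,.035),("handle mid back",250,462,.028),("floorfrontmid",250,98,.003),("backL",155,303,.02),("backR",357,295,.02)]: print(n,Q(x,y,z).round(4))
E
python3 m.py
```

```text
mat [[ 0.6733  0.1988  0.003 ]
 [ 0.6359 -0.1968  0.003 ]
 [ 0.4004 -0.1728  0.003 ]
 [ 0.4394  0.2229  0.003 ]] c [0.5373 0.013  0.003 ]
[np.float64(0.2352), np.float64(0.3973), np.float64(0.2367), np.float64(0.3976)]
yaw of +y minus90 -5.511695732619486
yaw x -5.842603800802756
board [[0.6365, -0.0135, 0.028], [0.6241, -0.1545, 0.028], [0.4229, -0.1349, 0.028], [0.4363, 0.0051, 0.028]] c [ 0.53   -0.0745  0.028 ]
[np.float64(0.2011), np.float64(0.1416), np.float64(0.2021), np.float64(0.1406)]
board [[0.636, -0.0135, 0.031], [0.6236, -0.1541, 0.031], [0.4229, -0.1345, 0.031], [0.4363, 0.0051, 0.031]] c [ 0.5297 -0.0743  0.031 ]
[np.float64(0.2006), np.float64(0.1412), np.float64(0.2016), np.float64(0.1402)]
(np.float64(330.2413793103448), np.float64(229.2183908045977), 87) (np.float64(231.75641025641025), np.float64(233.02564102564102), 78) [ 0.5239 -0.152   0.029 ]
frontL [0.6027 0.4558 0.02  ]
frontR [0.6065 0.3639 0.02  ]
hback [0.4297 0.4011 0.035 ]
hole [0.4416 0.4028 0.035 ]
hfrontL [0.4947 0.414  0.035 ]
hfrontR [0.4942 0.3923 0.035 ]
handle mid back [0.4316 0.4034 0.028 ]
floorfrontmid [0.6052 0.4151 0.003 ]
backL [0.5066 0.4519 0.02  ]
backR [0.5084 0.3576 0.02  ]
```

Request:
apply_moves --pt "0 0 -0.1216 0 0 0.01 0.6" --pt "0 0 -0.1216 0 0 0.01 0.6" --pt "0 0 -0.1216 0 0 0.01 0.6" --pt "0 0 -0.1216 0 0 0.01 0.6" --pt "0 0 -0.1216 0 0 0.01 0.6" --pt "0 0 -0.1216 0 0 0.01 0.6" --pt "0 0 -0.1216 0 0 0.01 0.6" --pt "0 0 -0.1216 0 0 0.01 0.6"

```text
t: 1.02
tcp_pos: [0.1323, -0.5081, 0.1463]
tcp_rot: [0.0, 0.816, 0.578, -0.0]
contact_force: [-0.4, 0.4, 0.5]
width: 0.599
```

Request:
apply_moves --pt "0 0 -0.1216 0 0 0 0.53" --pt "0 0 -0.1216 0 0 0 0.53" --pt "0 0 0 0 0.03 0 0.53" --pt "0 0 0 0 0.03 0 0.53" --pt "0 0 0 0 0.03 0 0.53" --pt "0 0 0 0 0.03 0 0.53" --pt "0 0 0 0 0.03 0 0.53" --pt "0 0 0 0 0.03 0 0.53"

```text
t: 1.68
tcp_pos: [0.3129, -0.526, 0.1467]
tcp_rot: [0.0, 0.742, 0.671, -0.0]
contact_force: [-1.3, -1.1, 0.7]
width: 0.53
```

```bash
cat >> h.py <<'E'
def to(target):
    s,p,r=st(); print("shift in tool axes", r.inv().apply(np.array(target)-p).round(4))
E
python3 -c "
from h import *
info(); to([.5226,-.156,.08])"
```

```text
t 1.68 tcp [ 0.3129 -0.526   0.1467] z [-0. -0. -1.] y [ 0.995 -0.1   -0.   ] x [ 0.1    0.995 -0.   ] F [-1.27 -1.06  0.66] w 0.53
j [-1.159  0.568  1.385 -0.     1.188 -1.059]
shift in tool axes [0.3891 0.1717 0.0667]
```

Request:
apply_moves --pt "0 0 0 0.0324 0.0143 0 0.53" --pt "0 0 0 0.0324 0.0143 0 0.53" --pt "0 0 0 0.0324 0.0143 0 0.53" --pt "0 0 0 0.0324 0.0143 0 0.53" --pt "0 0 0 0.0324 0.0143 0 0.53" --pt "0 0 0 0.0324 0.0143 0 0.53" --pt "0 0 0 0.0324 0.0143 0 0.53" --pt "0 0 0 0.0324 0.0143 0 0.53"

```text
t: 2.35
tcp_pos: [0.4518, -0.278, 0.1468]
tcp_rot: [0.0, 0.742, 0.671, 0.0]
contact_force: [0.3, 0.6, 0.2]
width: 0.53
```

Request:
apply_moves --pt "0 0 0 0.0324 0.0143 0.01 0.53" --pt "0 0 0 0.0324 0.0143 0.01 0.53" --pt "0 0 0 0.0324 0.0143 0.01 0.53" --pt "0 0 0 0.0324 0.0143 0.01 0.53" --pt "0 0 0 0 0 0.01 0.53" --pt "0 0 0 0 0 0.01 0.53" --pt "0 0 0 0 0 0.006 0.53" --pt "0 0 0 0 0 0 0.53"

```text
t: 3.02
tcp_pos: [0.5198, -0.157, 0.0793]
tcp_rot: [-0.001, 0.742, 0.67, -0.001]
contact_force: [-0.2, -0.7, -0.1]
width: 0.533
```

```bash
python3 -c "
from h import *
info(); to([.5226,-.156,.027])
i,K,T=cam('wrist'); save('w1.png',i); 
i,K,T=cam('scene'); save('s1.png',i,(180,130,330,270),5)"
```

```text
t 3.02 tcp [ 0.5198 -0.157   0.0793] z [-0.003  0.001 -1.   ] y [ 0.995 -0.101 -0.003] x [0.101 0.995 0.001] F [-0.17 -0.7  -0.13] w 0.533
j [-0.434  0.536  1.663 -0.     0.945 -0.333]
shift in tool axes [0.0012 0.0029 0.0522]
```

View pics/w1.png

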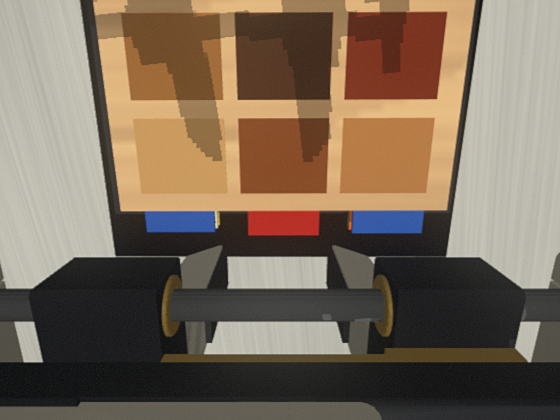

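View pics/s1.png

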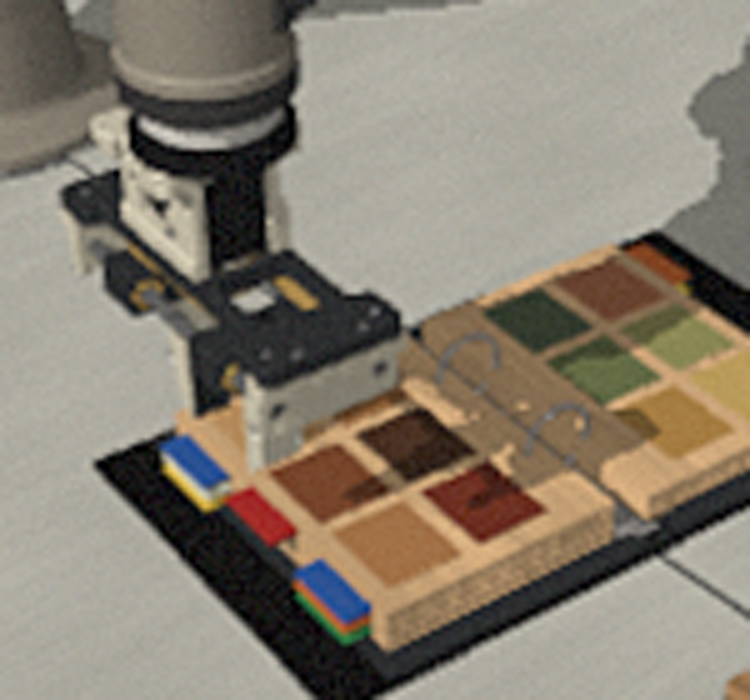

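```bash
python3 - <<'E'
from h import *
i,K,T=cam('wrist')
hsv=cv2.cvtColor(i,cv2.COLOR_RGB2HSV).astype(int)
m=((hsv[...,0]<5)|(hsv[...,0]>174))&(hsv[...,1]>180)&(hsv[...,2]>100); m[:205]=0;m[245:]=0
v,u=np.nonzero(m); print(u.min(),u.max(),v.min(),v.max(),len(u))
b=((hsv[...,0]>100)&(hsv[...,0]<125)&(hsv[...,1]>150)&(hsv[...,2]>60)); b[:205]=0;b[245:]=0
vv,uu=np.nonzero(b); 
for lo,hi in [(0,280),(280,560)]:
    k=(uu>lo)&(uu<hi); print("blue",uu[k].min(),uu[k].max(),vv[k].min(),vv[k].max())
s,p,r=st()
for n,(a,c) in {"tab c":(u.mean(),v.mean()),"inner":(u.mean(),v.min()-.5),"outer":(u.mean(),v.max()+.5),"L":(u.min()-.5,v.mean()),"R":(u.max()+.5,v.mean())}.items():
    q=onplane(K,T,a,c,.0308); print(n,q.round(4),"tool:",r.inv().apply(q-p).round(4))
k=uu>280
for a in (uu[k].min()-.5,uu[k].max()+.5): print("blueR",r.inv().apply(onplane(K,T,a,vv[k].mean(),.0268)-p).round(4))
# panel edge at row ~211
E
```

```text
246 317 210 233 1654
blue 144 213 210 230
blue 350 420 210 231
tab c [ 0.5233 -0.1519  0.0308] tool: [0.006  0.0018 0.0503]
inner [ 0.524  -0.1443  0.0308] tool: [0.0135 0.0017 0.0503]
outer [ 0.5225 -0.16    0.0308] tool: [-0.0023  0.0018  0.0503]
L [ 0.5011 -0.1496  0.0308] tool: [ 0.0059 -0.0205  0.0503]
R [ 0.5459 -0.1542  0.0308] tool: [0.006  0.0245 0.0503]
blueR [0.0054 0.0453 0.0543]
blueR [0.0055 0.0905 0.0544]
```

Request:
apply_moves --pt "0 0 0 0.001 0.002 0.01 0.52" --pt "0 0 0 0.001 0 0.01 0.52" --pt "0 0 0 0 0 0.01 0.52" --pt "0 0 0 0 0 0.01 0.52" --pt "0 0 0 0 0 0.006 0.52" --pt "0 0 0 0 0 0.003 0.52" --pt "0 0 0 0 0 0.002 0.52" --pt "0 0 0 0 0 0 0.52"

```text
t: 3.83
tcp_pos: [0.5231, -0.1544, 0.0293]
tcp_rot: [-0.0, 0.742, 0.671, -0.0]
contact_force: [-0.7, 0.5, 0.3]
width: 0.52
```

```bash
python3 -c "
from h import *
info()
i,K,T=cam('wrist'); save('w2.png',i); 
i,K,T=cam('scene'); save('s2.png',i,(180,170,300,260),6)"
```

```text
t 3.83 tcp [ 0.5231 -0.1544  0.0293] z [-0.001  0.    -1.   ] y [ 0.995 -0.1   -0.001] x [0.1   0.995 0.   ] F [-0.66  0.53  0.27] w 0.52
j [-0.428  0.612  1.697 -0.     0.833 -0.328]
```

View pics/w2.png

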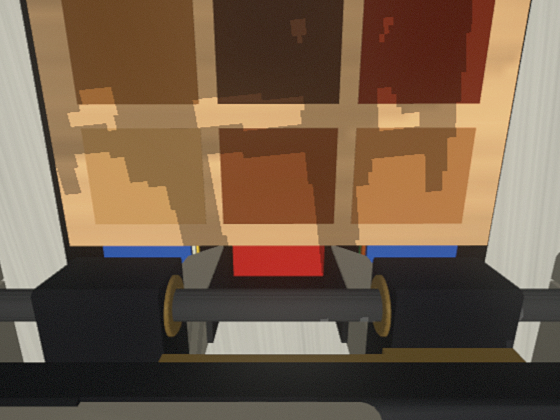

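View pics/s2.png

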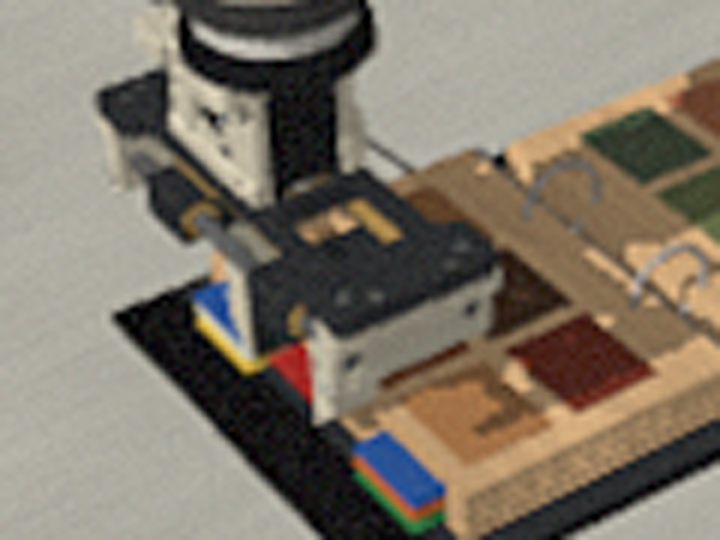

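Request:
apply_moves --pt "0 0 0 -0.001 0 0.002 0.52" --pt "0 0 0 0 0 0.002 0.52" --pt "0 0 0 0 0 0 0.44" --pt "0 0 0 0 0 0 0.42" --pt "0 0 0 0 0 0 0.4" --pt "0 0 0 0 0 0 0.4" --pt "0 0 0 0 0 0 0.4" --pt "0 0 0 0 0 0 0.4"

```text
t: 4.6
tcp_pos: [0.5231, -0.1555, 0.0257]
tcp_rot: [0.0, 0.742, 0.671, -0.0]
contact_force: [-0.1, 0.2, -0.4]
width: 0.462
```

```bash
python3 -c "
from h import *
info()
i,K,T=cam('wrist'); save('w3.png',i)"
```

```text
t 4.6 tcp [ 0.5231 -0.1555  0.0257] z [ 0. -0. -1.] y [ 0.995 -0.1    0.   ] x [ 0.1    0.995 -0.   ] F [-0.12  0.18 -0.37] w 0.462
j [-0.429  0.618  1.699 -0.     0.825 -0.329]
```

View pics/w3.png

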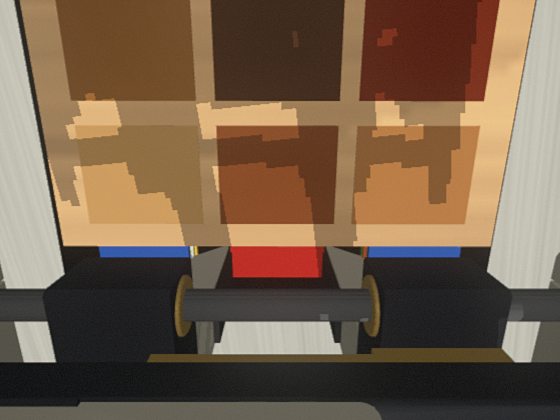

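```bash
python3 -c "
import numpy as np
b=np.radians(np.concatenate([[0,1,2,3,4,6,8,10,12],np.arange(15,181,3)])); R=.162
x=R*(1-np.cos(b));z=-R*np.sin(b)
for k in range(1,len(b)): print(round(np.degrees(b[k])),round(x[k]-x[k-1],4),round(z[k]-z[k-1],4),'--' if k%8==0 else '')"
```

```text
1 0.0 -0.0028 
2 0.0001 -0.0028 
3 0.0001 -0.0028 
4 0.0002 -0.0028 
6 0.0005 -0.0056 
8 0.0007 -0.0056 
10 0.0009 -0.0056 
12 0.0011 -0.0056 --
15 0.002 -0.0082 
18 0.0024 -0.0081 
21 0.0028 -0.008 
24 0.0032 -0.0078 
27 0.0037 -0.0077 
30 0.004 -0.0075 
33 0.0044 -0.0072 
36 0.0048 -0.007 --
39 0.0052 -0.0067 
42 0.0055 -0.0064 
45 0.0058 -0.0062 
48 0.0062 -0.0058 
51 0.0064 -0.0055 
54 0.0067 -0.0052 
57 0.007 -0.0048 
60 0.0072 -0.0044 --
63 0.0075 -0.004 
66 0.0077 -0.0037 
69 0.0078 -0.0032 
72 0.008 -0.0028 
75 0.0081 -0.0024 
78 0.0082 -0.002 
81 0.0083 -0.0015 
84 0.0084 -0.0011 --
87 0.0085 -0.0007 
90 0.0085 -0.0002 
93 0.0085 0.0002 
96 0.0085 0.0007 
99 0.0084 0.0011 
102 0.0083 0.0015 
105 0.0082 0.002 
108 0.0081 0.0024 --
111 0.008 0.0028 
114 0.0078 0.0032 
117 0.0077 0.0037 
120 0.0075 0.004 
123 0.0072 0.0044 
126 0.007 0.0048 
129 0.0067 0.0052 
132 0.0064 0.0055 --
135 0.0062 0.0058 
138 0.0058 0.0062 
141 0.0055 0.0064 
144 0.0052 0.0067 
147 0.0048 0.007 
150 0.0044 0.0072 
153 0.004 0.0075 
156 0.0037 0.0077 --
159 0.0032 0.0078 
162 0.0028 0.008 
165 0.0024 0.0081 
168 0.002 0.0082 
171 0.0015 0.0083 
174 0.0011 0.0084 
177 0.0007 0.0085 
180 0.0002 0.0085 --
```

Request:
apply_moves --pt "0 0 0 0 0 -0.0028 0.35" --pt "0 0 0 0 0 -0.0028 0.35" --pt "0 0 0 0.0002 0 -0.0028 0.35" --pt "0 0 0 0.0002 0 -0.0028 0.35" --pt "0 0 0 0.0005 0 -0.0056 0.35" --pt "0 0 0 0.0007 0 -0.0056 0.35" --pt "0 0 0 0.0009 0 -0.0056 0.35" --pt "0 0 0 0.0011 0 -0.0056 0.35"

```text
t: 5.32
tcp_pos: [0.5235, -0.1519, 0.06]
tcp_rot: [0.0, 0.742, 0.671, 0.0]
contact_force: [0.0, -0.5, -1.7]
width: 0.463
```

```bash
python3 -c "
from h import *
info()
i,K,T=cam('wrist'); save('w4.png',i)
i,K,T=cam('scene'); save('s4.png',i,(180,140,330,260),5)"
```

```text
t 5.32 tcp [ 0.5235 -0.1519  0.06  ] z [ 0. -0. -1.] y [ 0.995 -0.1    0.   ] x [ 0.1    0.995 -0.   ] F [ 0.03 -0.53 -1.69] w 0.463
j [-0.423  0.565  1.676 -0.     0.9   -0.323]
```

View pics/w4.png

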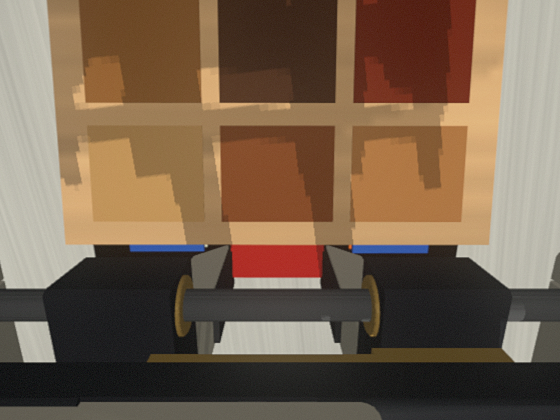

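View pics/s4.png

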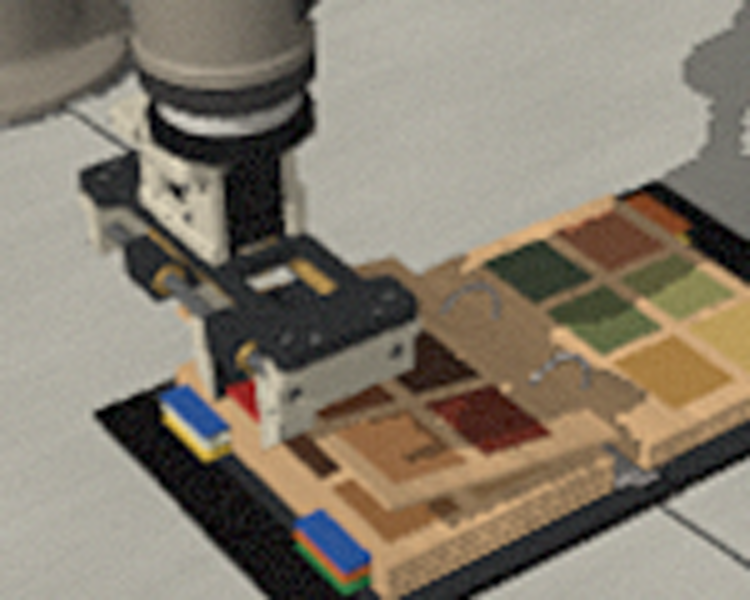

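Request:
apply_moves --pt "0 0 0 0.002 0 -0.0082 0.35" --pt "0 0 0 0.0024 0 -0.0081 0.35" --pt "0 0 0 0.0028 0 -0.008 0.35" --pt "0 0 0 0.0032 0 -0.0078 0.35" --pt "0 0 0 0.0037 0 -0.0077 0.35" --pt "0 0 0 0.004 0 -0.0075 0.35" --pt "0 0 0 0.0044 0 -0.0072 0.35" --pt "0 0 0 0.0048 0 -0.007 0.35"

```text
t: 6.08
tcp_pos: [0.5262, -0.1243, 0.1216]
tcp_rot: [0.0, 0.742, 0.671, 0.0]
contact_force: [-0.1, -0.5, -1.6]
width: 0.463
```

```bash
python3 -c "
from h import *
info()
i,K,T=cam('wrist'); save('w5.png',i)
i,K,T=cam('scene'); save('s5.png',i,(180,140,330,260),5)"
```

```text
t 6.08 tcp [ 0.5262 -0.1243  0.1216] z [ 0. -0. -1.] y [ 0.995 -0.1    0.   ] x [ 0.1    0.995 -0.   ] F [-0.14 -0.48 -1.58] w 0.463
j [-0.374  0.476  1.628 -0.     1.037 -0.274]
```

View pics/s5.png

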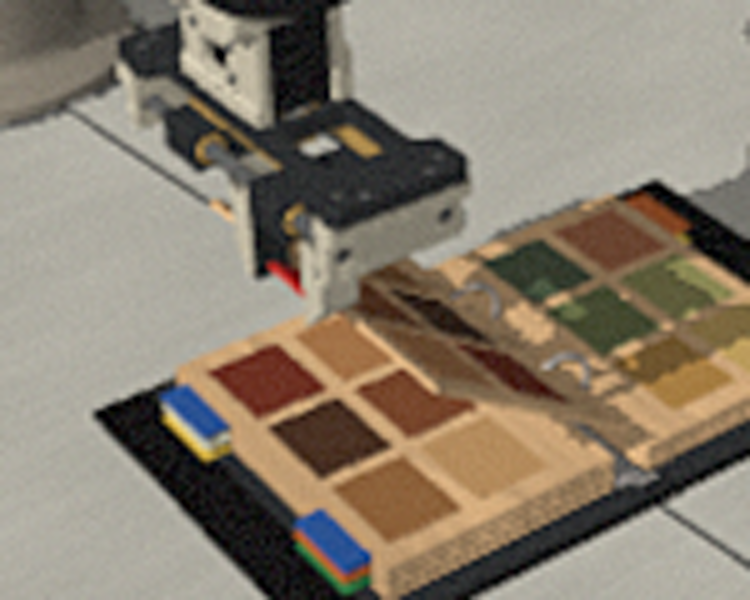

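Board is at about 36°, gripped, with the next board undisturbed and the force low. Continuing.

Request:
apply_moves --pt "0 0 0 0.0052 0 -0.0067 0.35" --pt "0 0 0 0.0055 0 -0.0064 0.35" --pt "0 0 0 0.0058 0 -0.0062 0.35" --pt "0 0 0 0.0062 0 -0.0058 0.35" --pt "0 0 0 0.0064 0 -0.0055 0.35" --pt "0 0 0 0.0067 0 -0.0052 0.35" --pt "0 0 0 0.007 0 -0.0048 0.35" --pt "0 0 0 0.0072 0 -0.0044 0.35"

```text
t: 6.85
tcp_pos: [0.5313, -0.0743, 0.1664]
tcp_rot: [0.0, 0.742, 0.671, 0.0]
contact_force: [0.2, -0.6, -1.0]
width: 0.463
```

```bash
python3 -c "
from h import *
info()
i,K,T=cam('wrist'); save('w6.png',i)
i,K,T=cam('scene'); save('s6.png',i,(180,120,330,260),5)"
```

```text
t 6.85 tcp [ 0.5313 -0.0743  0.1664] z [ 0. -0. -1.] y [ 0.995 -0.1    0.   ] x [ 0.1    0.995 -0.   ] F [ 0.21 -0.55 -1.01] w 0.463
j [-0.282  0.418  1.584 -0.     1.139 -0.182]
```

View pics/s6.png

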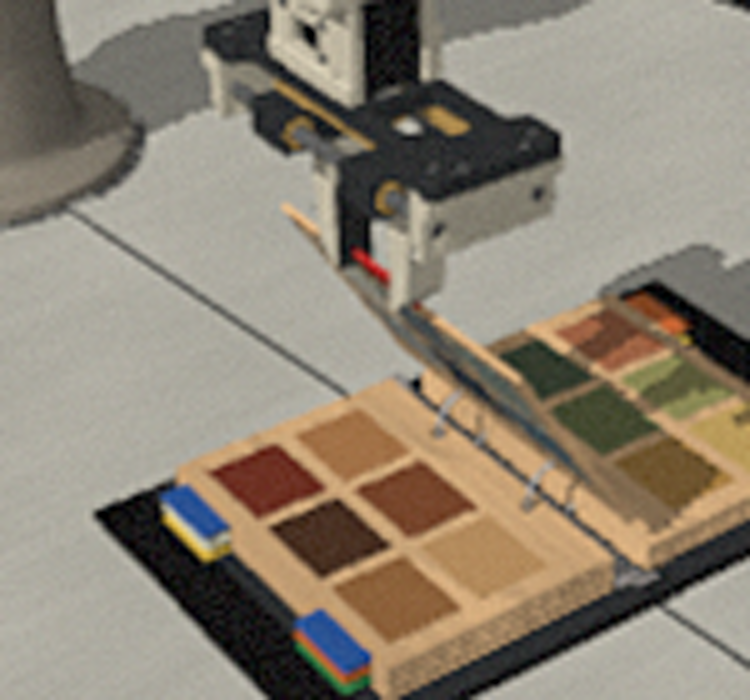

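View pics/w6.png

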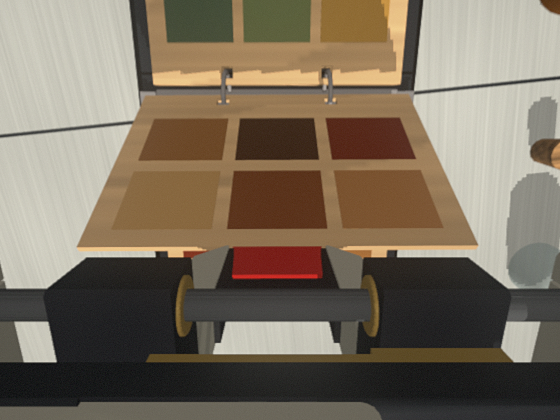

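Request:
apply_moves --pt "0 0 0 0.0075 0 -0.004 0.35" --pt "0 0 0 0.0077 0 -0.0037 0.35" --pt "0 0 0 0.0078 0 -0.0032 0.35" --pt "0 0 0 0.008 0 -0.0028 0.35" --pt "0 0 0 0.0081 0 -0.0024 0.35" --pt "0 0 0 0.0082 0 -0.002 0.35" --pt "0 0 0 0.0083 0 -0.0015 0.35" --pt "0 0 0 0.0084 0 -0.0011 0.35"

```text
t: 7.62
tcp_pos: [0.5376, -0.0105, 0.1867]
tcp_rot: [0.0, 0.742, 0.671, -0.0]
contact_force: [0.4, -0.5, -1.5]
width: 0.46
```

```bash
python3 -c "
from h import *
info()
i,K,T=cam('wrist'); save('w7.png',i)
i,K,T=cam('scene'); save('s7.png',i,(180,120,330,260),5)"
```

```text
t 7.62 tcp [ 0.5376 -0.0105  0.1867] z [ 0. -0. -1.] y [ 0.995 -0.1    0.   ] x [ 0.1    0.995 -0.   ] F [ 0.38 -0.49 -1.53] w 0.46
j [-0.162  0.4    1.552 -0.     1.19  -0.062]
```

View pics/s7.png

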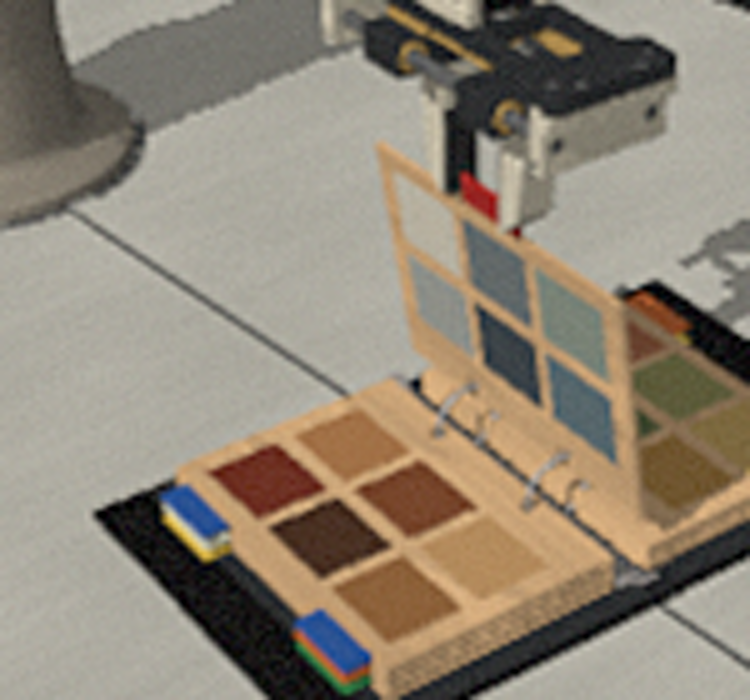

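View pics/w7.png

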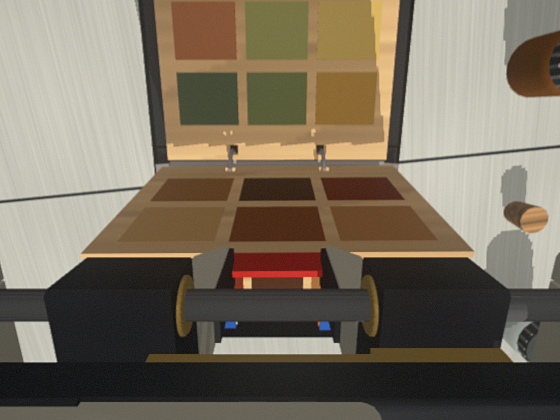

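Request:
apply_moves --pt "0 0 0 0.0085 0 -0.0007 0.35" --pt "0 0 0 0.0085 0 -0.0002 0.35" --pt "0 0 0 0.0085 0 0.0002 0.35" --pt "0 0 0 0.0085 0 0.0007 0.35" --pt "0 0 0 0.0084 0 0.0011 0.35" --pt "0 0 0 0.0083 0 0.0015 0.35" --pt "0 0 0 0.0082 0 0.002 0.35" --pt "0 0 0 0.0081 0 0.0024 0.35"

```text
t: 8.38
tcp_pos: [0.5443, 0.0562, 0.1793]
tcp_rot: [0.0, 0.742, 0.671, -0.0]
contact_force: [-0.5, -1.0, -1.0]
width: 0.46
```

```bash
python3 -c "
from h import *
info()
i,K,T=cam('wrist'); save('w8.png',i)
i,K,T=cam('scene'); save('s8.png',i,(180,100,330,260),4.5)"
```

```text
t 8.38 tcp [0.5443 0.0562 0.1793] z [ 0. -0. -1.] y [ 0.995 -0.1    0.   ] x [ 0.1    0.995 -0.   ] F [-0.51 -0.99 -0.98] w 0.46
j [-0.037  0.424  1.536 -0.     1.182  0.063]
```

View pics/s8.png

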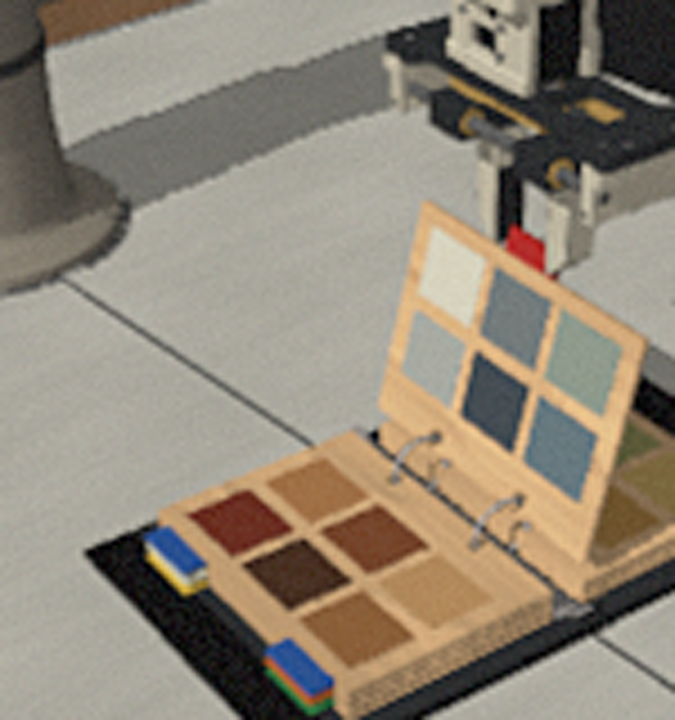

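View pics/w8.png

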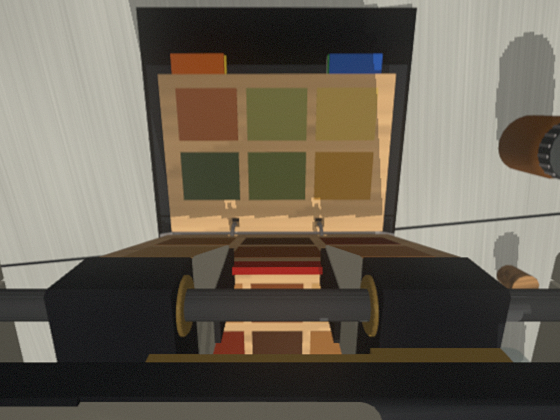

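Request:
apply_moves --pt "0 0 0 0.008 0 0.0028 0.35" --pt "0 0 0 0.0078 0 0.0032 0.35" --pt "0 0 0 0.0077 0 0.0037 0.35" --pt "0 0 0 0.0075 0 0.004 0.35" --pt "0 0 0 0.0072 0 0.0044 0.35" --pt "0 0 0 0.007 0 0.0048 0.35" --pt "0 0 0 0.0067 0 0.0052 0.35" --pt "0 0 0 0.0064 0 0.0055 0.35"

```text
t: 9.15
tcp_pos: [0.5501, 0.114, 0.1453]
tcp_rot: [0.0, 0.742, 0.671, -0.0]
contact_force: [-0.6, -1.4, -0.9]
width: 0.461
```

```bash
python3 -c "
from h import *
info()
i,K,T=cam('wrist'); save('w9.png',i)
i,K,T=cam('scene'); save('s9.png',i,(200,100,350,260),4.5)"
```

```text
t 9.15 tcp [0.5501 0.114  0.1453] z [-0. -0. -1.] y [ 0.995 -0.1   -0.   ] x [ 0.1    0.995 -0.   ] F [-0.58 -1.43 -0.87] w 0.461
j [ 0.068  0.484  1.539 -0.     1.119  0.168]
```

View pics/s9.png

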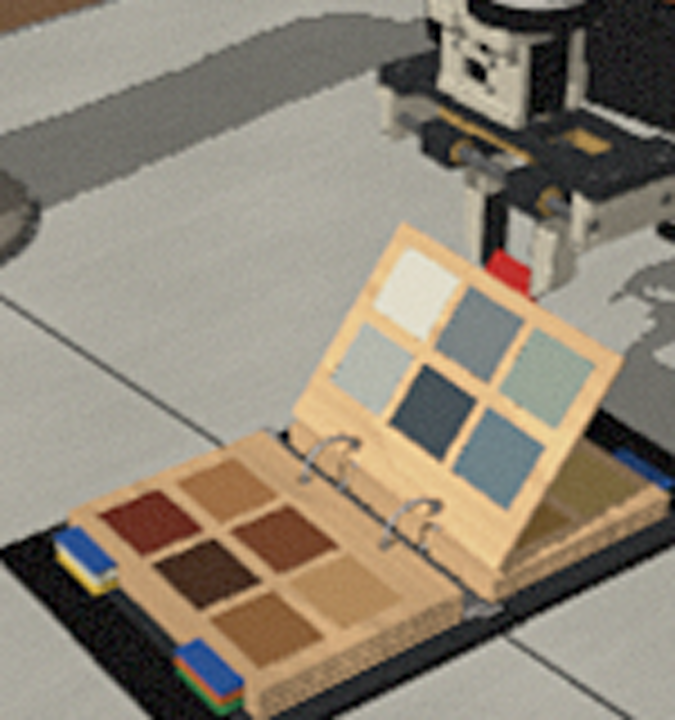

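View pics/w9.png

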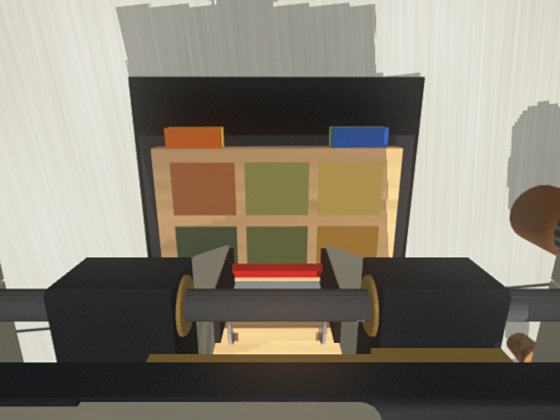

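Request:
apply_moves --pt "0 0 0 0.0062 0 0.0058 0.35" --pt "0 0 0 0.0058 0 0.0062 0.35" --pt "0 0 0 0.0055 0 0.0064 0.35" --pt "0 0 0 0.0052 0 0.0067 0.35" --pt "0 0 0 0.0048 0 0.007 0.35" --pt "0 0 0 0.0044 0 0.0072 0.35" --pt "0 0 0 0.004 0 0.0075 0.35" --pt "0 0 0 0.0037 0 0.0077 0.35"

```text
t: 9.92
tcp_pos: [0.5543, 0.1536, 0.0908]
tcp_rot: [-0.0, 0.742, 0.671, 0.0]
contact_force: [0.2, 1.8, 1.4]
width: 0.458
```

```bash
python3 -c "
from h import *
info()
i,K,T=cam('wrist'); save('w10.png',i)
i,K,T=cam('scene'); save('s10.png',i,(220,100,370,260),4.5)"
```

```text
t 9.92 tcp [0.5543 0.1536 0.0908] z [ 0.001  0.001 -1.   ] y [ 0.995 -0.1    0.001] x [0.1   0.995 0.001] F [0.2  1.82 1.39] w 0.458
j [1.370e-01 5.680e-01 1.561e+00 1.000e-03 1.012e+00 2.360e-01]
```

View pics/s10.png

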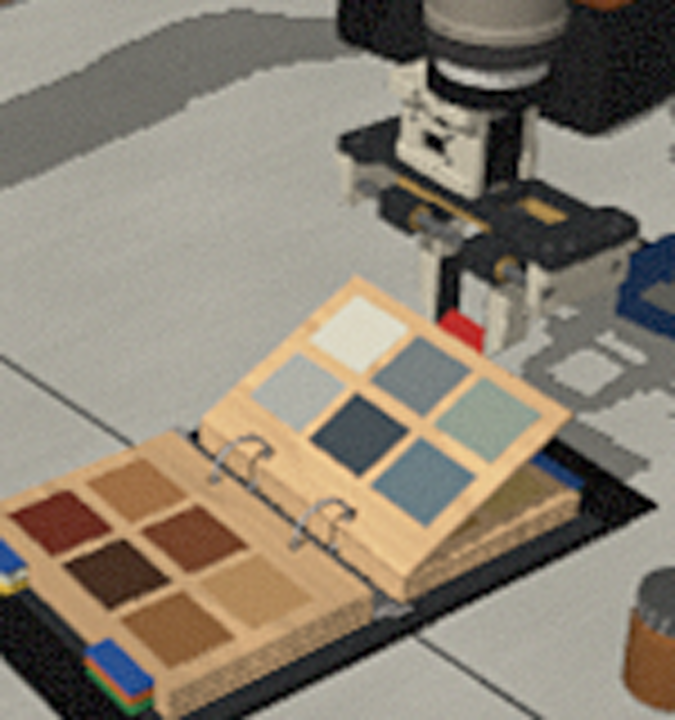

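View pics/w10.png

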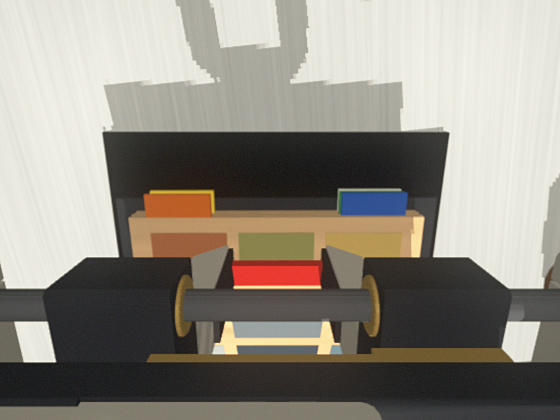

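Request:
apply_moves --pt "0 0 0 0.0032 0 0.0078 0.35" --pt "0 0 0 0.0028 0 0.008 0.35" --pt "0 0 0 0.0024 0 0.0081 0.35" --pt "0 0 0 0.002 0 0.0082 0.35" --pt "0 0 0 0.0015 0 0.0083 0.35" --pt "0 0 0 0.0009 0 0.006 0.35" --pt "0 0 0 0.0005 0 0.004 0.35" --pt "0 0 0 0 0 0 0.35"

```text
t: 10.68
tcp_pos: [0.5547, 0.1658, 0.0398]
tcp_rot: [-0.0, 0.742, 0.671, -0.001]
contact_force: [0.3, -0.2, 1.1]
width: 0.466
```

```bash
python3 -c "
from h import *
info()
i,K,T=cam('wrist'); save('w11.png',i)
i,K,T=cam('scene'); save('s11.png',i,(220,100,370,260),4.5)"
```

```text
t 10.68 tcp [0.5547 0.1658 0.0398] z [-0.002 -0.    -1.   ] y [ 0.995 -0.1   -0.002] x [ 0.1    0.995 -0.001] F [ 0.28 -0.22  1.12] w 0.466
j [ 0.158  0.644  1.589 -0.     0.911  0.258]
```

View pics/s11.png

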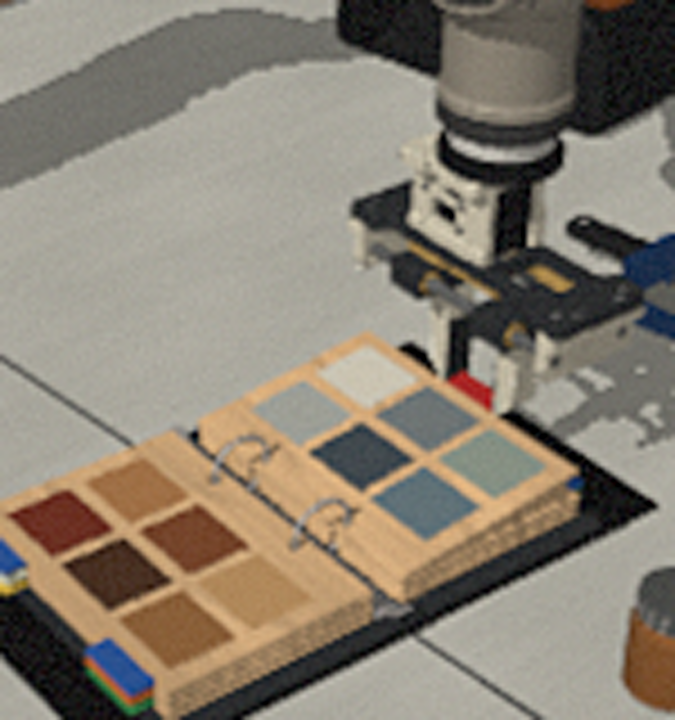

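View pics/w11.png

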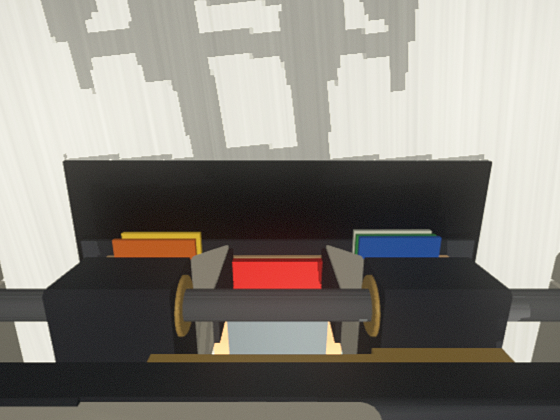

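Request:
apply_moves --pt "0 0 0 0.0005 0 0.004 0.35" --pt "0 0 0 0.0005 0 0.004 0.35" --pt "0 0 0 0.0002 0 0.003 0.35" --pt "0 0 0 0 0 0.002 0.35" --pt "0 0 0 0 0 0.001 0.35" --pt "0 0 0 0 0 0.001 0.35" --pt "0 0 0 0 0 0.001 0.35" --pt "0 0 0 0 0 0 0.35"

```text
t: 11.45
tcp_pos: [0.5555, 0.1673, 0.0249]
tcp_rot: [0.0, 0.742, 0.671, 0.0]
contact_force: [0.5, 1.2, 0.2]
width: 0.463
```

```bash
python3 -c "
from h import *
info()
i,K,T=cam('wrist'); save('w12.png',i)
i,K,T=cam('scene'); save('s12.png',i,(250,140,370,240),6)"
```

```text
t 11.45 tcp [0.5555 0.1673 0.0249] z [ 0.  0. -1.] y [ 0.995 -0.1    0.   ] x [0.1   0.995 0.   ] F [0.47 1.25 0.25] w 0.463
j [0.16  0.665 1.598 0.    0.878 0.26 ]
```

View pics/s12.png

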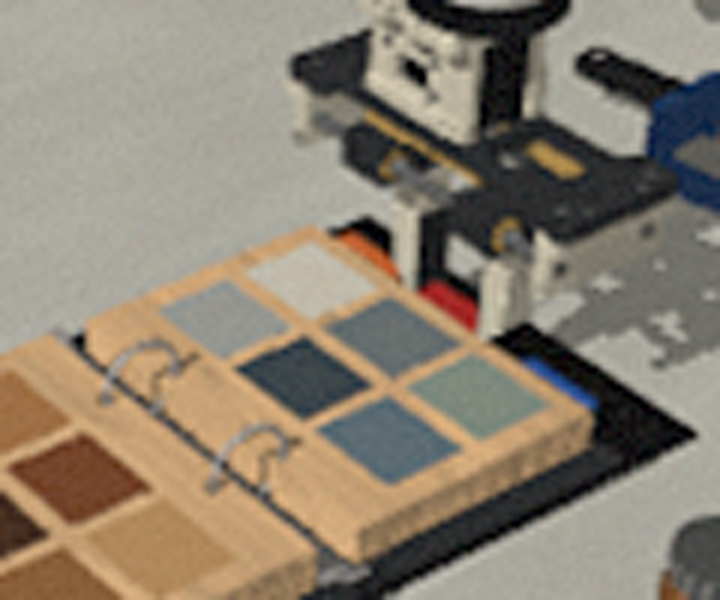

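View pics/w12.png

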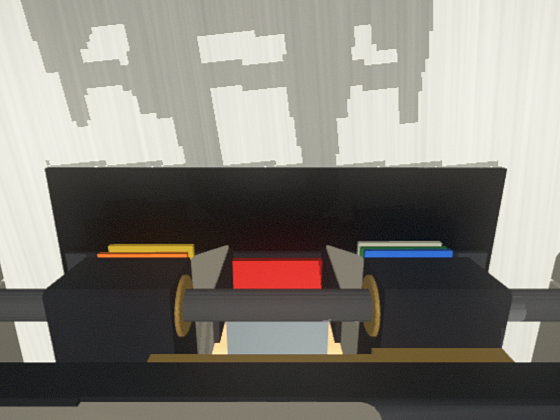

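Request:
apply_moves --pt "0 0 0 0 0 0.0005 0.35" --pt "0 0 0 0 0 0.0005 0.35" --pt "0 0 0 0 0 0.0005 0.35" --pt "0 0 0 0 0 0.0005 0.35" --pt "0 0 0 0 0 0.0005 0.35" --pt "0 0 0 0 0 0.0005 0.35" --pt "0 0 0 0 0 0 0.35" --pt "0 0 0 0 0 0 0.35"

```text
t: 12.22
tcp_pos: [0.5556, 0.1672, 0.023]
tcp_rot: [0.0, 0.742, 0.671, 0.0]
contact_force: [-1.8, 0.8, 8.7]
width: 0.468
```

```bash
python3 -c "
from h import *
info()
i,K,T=cam('top'); save('t13.png',i,(190,170,360,285),4.5)
i,K,T=cam('scene'); save('s13.png',i,(250,140,370,240),6)"
```

```text
t 12.22 tcp [0.5556 0.1672 0.023 ] z [ 0.001  0.    -1.   ] y [ 0.995 -0.1    0.001] x [0.1   0.995 0.   ] F [-1.78  0.83  8.66] w 0.468
j [ 0.16   0.668  1.599 -0.     0.874  0.26 ]
```

View pics/s13.png

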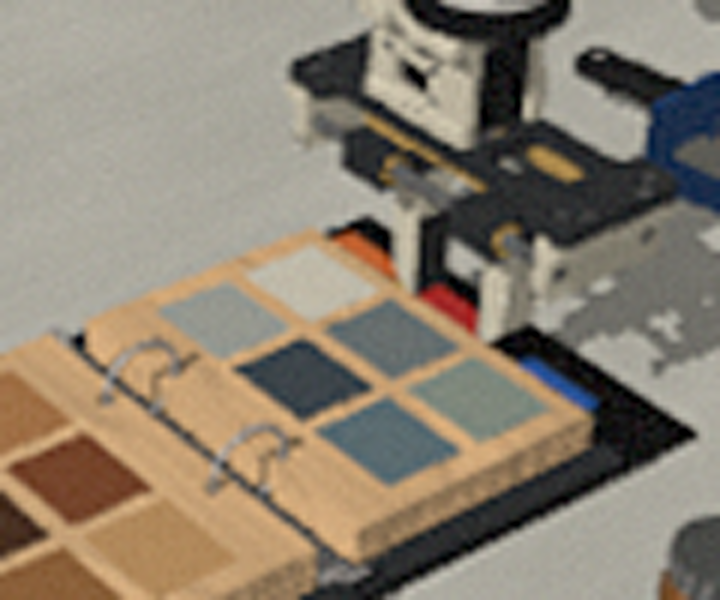

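View pics/t13.png

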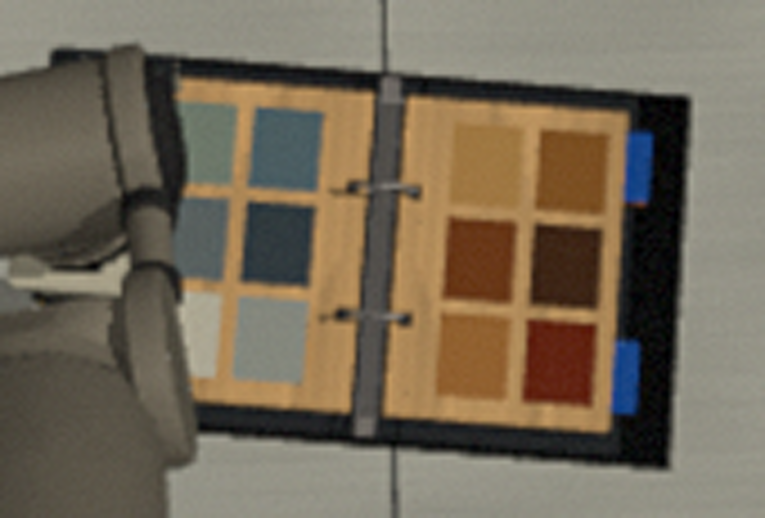

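Request:
apply_moves --pt "0 0 0 0 0 0 0.5" --pt "0 0 0 0 0 0 0.515" --pt "0 0 0 0 0 0 0.52" --pt "0 0 0 0 0 -0.001 0.52" --pt "0 0 0 0 0 -0.002 0.53" --pt "0 0 0 0 0 -0.004 0.53" --pt "0 0 0 0 0 -0.008 0.53" --pt "0 0 0 0 0 -0.015 0.53"

```text
t: 12.98
tcp_pos: [0.5545, 0.1666, 0.0514]
tcp_rot: [-0.001, 0.742, 0.671, -0.001]
contact_force: [0.4, 0.2, -0.3]
width: 0.526
```

```bash
python3 -c "
from h import *
info()
i,K,T=cam('wrist'); save('w14.png',i)
i,K,T=cam('scene'); save('s14.png',i,(250,140,370,240),6)"
```

```text
t 12.98 tcp [0.5545 0.1666 0.0514] z [-0.003 -0.001 -1.   ] y [ 0.995 -0.1   -0.003] x [ 0.1    0.995 -0.001] F [ 0.4   0.16 -0.26] w 0.526
j [ 1.60e-01  6.28e-01  1.58e+00 -1.00e-03  9.37e-01  2.60e-01]
```

View pics/s14.png

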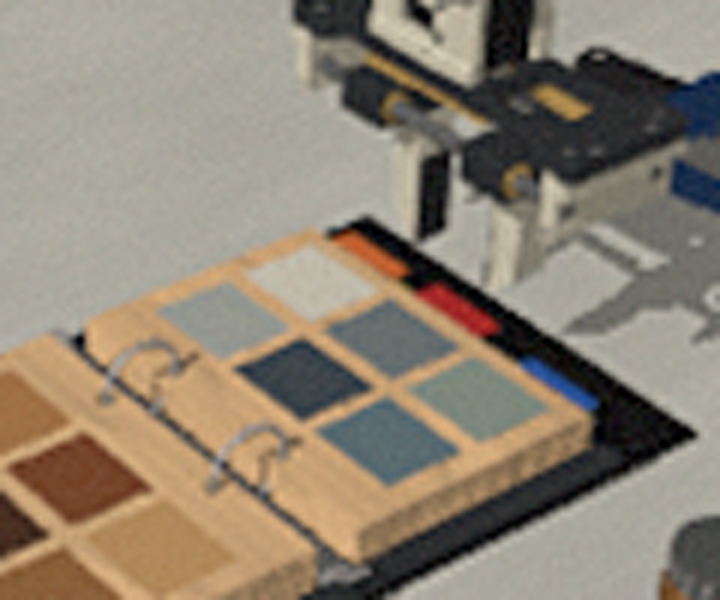

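View pics/w14.png

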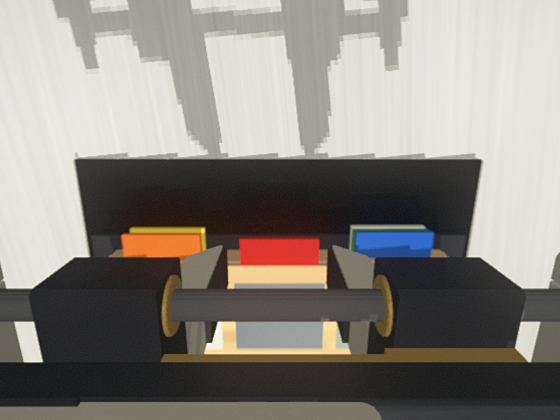

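Request:
apply_moves --pt "0 0 0 0 0 -0.02 0.53" --pt "0 0 -0.123 0 0 -0.02 0.6" --pt "0 0 -0.123 0 0 -0.02 0.6" --pt "0 0 -0.123 0 0 -0.02 0.6" --pt "0 0 -0.123 0 0 -0.01 0.6" --pt "0 0 -0.123 0 0 0 0.6" --pt "0 0 -0.123 0 0 0 0.6" --pt "0 0 -0.123 0 0 0 0.6"

```text
t: 13.75
tcp_pos: [0.5555, 0.1669, 0.1421]
tcp_rot: [0.0, 0.391, 0.92, -0.0]
contact_force: [-0.5, -0.3, 0.1]
width: 0.599
```

Request:
apply_moves --pt "0 0 -0.123 0 0 0 0.6" --pt "0 0 -0.123 0 0 0 0.6" --pt "0 0 -0.123 0 0 0 0.6" --pt "0 0 -0.123 0 0 0 0.6" --pt "0 0 -0.123 0 0 0 0.6" --pt "0 0 -0.123 0 0 0 0.6" --pt "0 0 -0.123 0 0 0 0.6" --pt "0 0 0 0 0.03 0 0.6"

```text
t: 14.42
tcp_pos: [0.5546, 0.1933, 0.1417]
tcp_rot: [-0.0, -0.028, 1.0, -0.001]
contact_force: [1.2, -0.3, 0.8]
width: 0.601
```

```bash
python3 -c "
from h import *
info(); to([.489,.4045,.10])
i,K,T=cam('wrist'); save('w15.png',i)"
```

```text
t 14.42 tcp [0.5546 0.1933 0.1417] z [-0.    -0.002 -1.   ] y [-0.056  0.998 -0.002] x [-0.998 -0.056  0.   ] F [ 1.2  -0.34  0.83] w 0.601
j [ 0.206  0.531  1.467 -0.003  1.144 -1.419]
shift in tool axes [0.0537 0.2146 0.0412]
```

View pics/w15.png

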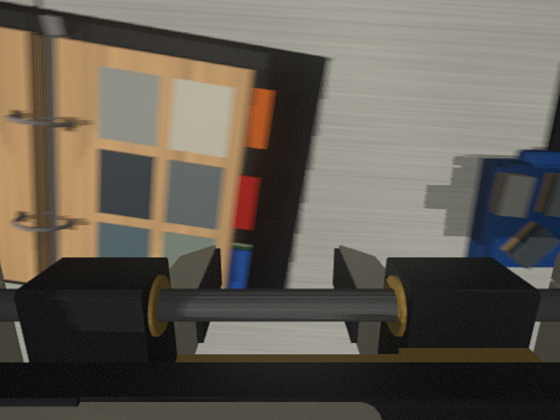

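Request:
apply_moves --pt "0 0 0 0.0077 0.0307 0 0.7" --pt "0 0 0 0.0077 0.0307 0 0.7" --pt "0 0 0 0.0077 0.0307 0 0.7" --pt "0 0 0 0.0077 0.0307 0 0.7" --pt "0 0 0 0.0077 0.0307 0 0.7" --pt "0 0 0 0.0077 0.0307 0 0.7" --pt "0 0 0 0.0077 0.0307 0 0.7" --pt "0 0 0 0 0 0 0.7"

```text
t: 15.13
tcp_pos: [0.4866, 0.4139, 0.1416]
tcp_rot: [-0.0, -0.028, 1.0, 0.001]
contact_force: [-1.4, -0.6, -0.2]
width: 0.698
```

```bash
python3 - <<'E'
from h import *
info(); to([.489,.4045,.10])
i,K,T=cam('wrist'); save('w16.png',i)
i,K,T=cam('scene'); save('s16.png',i,(280,100,430,220),5)
E
```

```text
t 15.13 tcp [0.4866 0.4139 0.1416] z [-0.     0.002 -1.   ] y [-0.055  0.998  0.002] x [-0.998 -0.055  0.   ] F [-1.36 -0.62 -0.16] w 0.698
j [ 0.584  0.62   1.305  0.002  1.216 -1.043]
shift in tool axes [-0.0019 -0.0096  0.0415]
```

View pics/w16.png

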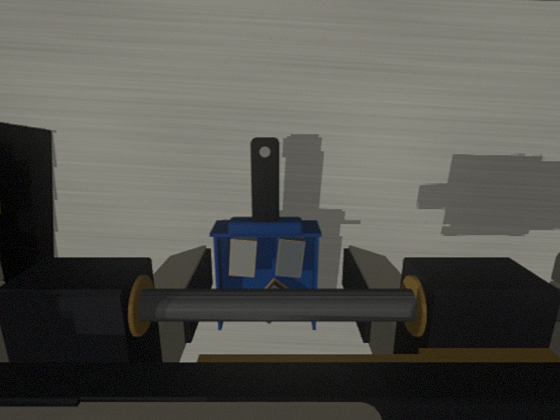

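View pics/s16.png

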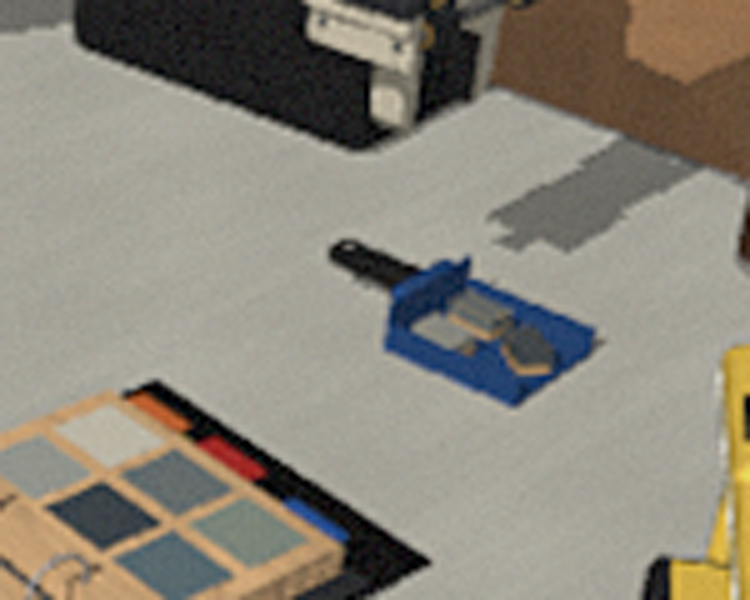

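```bash
python3 - <<'E'
from h import *
i,K,T=cam('wrist'); s,p,r=st()
g=cv2.cvtColor(i,cv2.COLOR_RGB2GRAY)
pts=[]
for row in range(165,216,5):
    x=np.nonzero(g[row,235:295]<45)[0]+235
    if len(x): pts.append((row,x.min(),x.max()))
print(pts)
for row,a,b in pts[1::3]:
    q=onplane(K,T,(a+b)/2,row,.035); print(q.round(4), r.inv().apply(q-p).round(4))
for n,u,v,z in [("end",264.5,137.5,.035),("hole",264.5,152,.035),("lip top L",211,230,.02),("lip R",321,228,.02)]:
    q=onplane(K,T,u,v,z); print(n,q.round(4), r.inv().apply(q-p).round(4))
E
```

```text
[(165, np.int64(258), np.int64(284)), (170, np.int64(258), np.int64(284)), (175, np.int64(258), np.int64(284)), (180, np.int64(258), np.int64(284)), (185, np.int64(258), np.int64(284)), (190, np.int64(258), np.int64(284)), (195, np.int64(258), np.int64(284)), (200, np.int64(258), np.int64(284)), (205, np.int64(258), np.int64(284)), (210, np.int64(259), np.int64(284)), (215, np.int64(258), np.int64(285))]
[0.4589 0.4032 0.035 ] [ 0.0302 -0.0039  0.1065]
[0.4705 0.4038 0.035 ] [ 0.0185 -0.0039  0.1065]
[0.4825 0.4044 0.035 ] [ 0.0066 -0.004   0.1065]
[0.4947 0.4054 0.035 ] [-0.0057 -0.0036  0.1065]
end [0.4348 0.3972 0.035 ] [ 0.0545 -0.0087  0.1066]
hole [0.4455 0.3976 0.035 ] [ 0.0438 -0.0088  0.1065]
lip top L [0.5153 0.355  0.02  ] [-0.0237 -0.055   0.1216]
lip R [0.5085 0.4476 0.02  ] [-0.0217  0.0379  0.1215]
```

Request:
apply_moves --pt "0 0 0 0.001 -0.0039 0.02 0.7" --pt "0 0 0 0 0 0.02 0.6" --pt "0 0 0 0 0 0.02 0.6" --pt "0 0 0 0 0 0.02 0.6" --pt "0 0 0 0 0 0.02 0.6" --pt "0 0 0 0 0 0.02 0.6" --pt "0 0 0 0 0 0.0125 0.6" --pt "0 0 0 0 0 0 0.6"

```text
t: 15.95
tcp_pos: [0.4873, 0.4027, 0.0066]
tcp_rot: [-0.002, -0.025, 1.0, -0.002]
contact_force: [-0.2, -0.4, -0.0]
width: 0.6
```

```bash
python3 - <<'E'
from h import *
info(); to([.488,.4047,.009])
i,K,T=cam('wrist'); save('w17.png',i)
i,K,T=cam('scene'); save('s17.png',i,(300,90,430,200),6)
E
```

```text
t 15.95 tcp [0.4873 0.4027 0.0066] z [-0.005 -0.003 -1.   ] y [-0.049  0.999 -0.003] x [-0.999 -0.049  0.005] F [-0.21 -0.4  -0.01] w 0.6
j [ 0.57   0.767  1.439 -0.     0.941 -1.05 ]
shift in tool axes [-0.0008  0.0019 -0.0024]
```

View pics/w17.png

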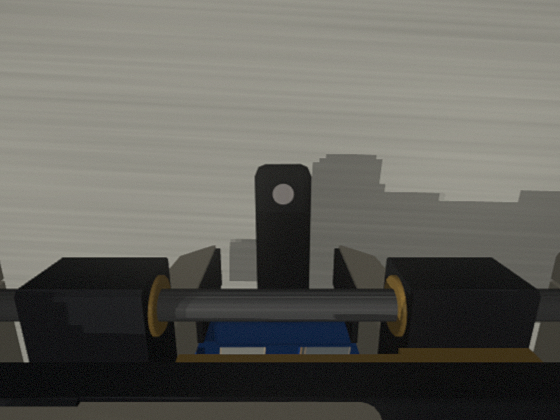

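View pics/s17.png

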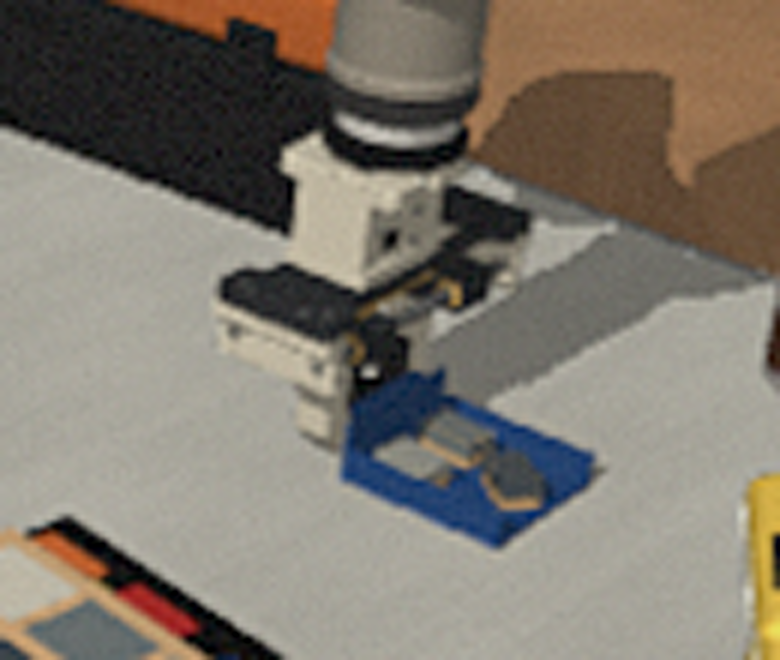

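Request:
apply_moves --pt "0 0 0 0 0.001 -0.0015 0.6" --pt "0 0 0 0 0 0 0.5" --pt "0 0 0 0 0 0 0.4" --pt "0 0 0 0 0 0 0.3" --pt "0 0 0 0 0 0 0.2" --pt "0 0 0 0 0 0 0.1" --pt "0 0 0 0 0 0 0.1" --pt "0 0 0 0 0 0 0.1"

```text
t: 16.72
tcp_pos: [0.4883, 0.406, 0.0111]
tcp_rot: [0.0, -0.026, 1.0, -0.0]
contact_force: [-0.5, 0.2, 1.6]
width: 0.24
```

```bash
python3 - <<'E'
from h import *
info()
E
```

```text
t 16.72 tcp [0.4883 0.406  0.0111] z [ 0. -0. -1.] y [-0.051  0.999 -0.   ] x [-0.999 -0.051 -0.   ] F [-0.45  0.18  1.64] w 0.24
j [ 0.573  0.763  1.433 -0.     0.946 -1.049]
```

Request:
apply_moves --pt "0 0 0 0 0 -0.004 0.1" --pt "0 0 0 0 0 -0.008 0.1" --pt "0 0 0 0 0 -0.015 0.1" --pt "0 0 0 0 0 -0.02 0.1" --pt "0 0 0 0 0 -0.02 0.1" --pt "0 0 0 0 0 -0.02 0.1" --pt "0 0 0 0 0 -0.015 0.1" --pt "0 0 0 0 0 -0.005 0.1"

```text
t: 17.38
tcp_pos: [0.4894, 0.4068, 0.1214]
tcp_rot: [0.002, -0.026, 1.0, 0.001]
contact_force: [0.1, -0.1, -1.0]
width: 0.24
```

```bash
python3 - <<'E'
from h import *
info()
i,K,T=cam('scene'); save('s18.png',i,(300,60,430,200),5)
E
```

```text
t 17.38 tcp [0.4894 0.4068 0.1214] z [ 0.004  0.003 -1.   ] y [-0.051  0.999  0.002] x [-0.999 -0.051 -0.004] F [ 0.09 -0.11 -1.03] w 0.24
j [ 0.573  0.633  1.341 -0.     1.163 -1.049]
```

View pics/s18.png

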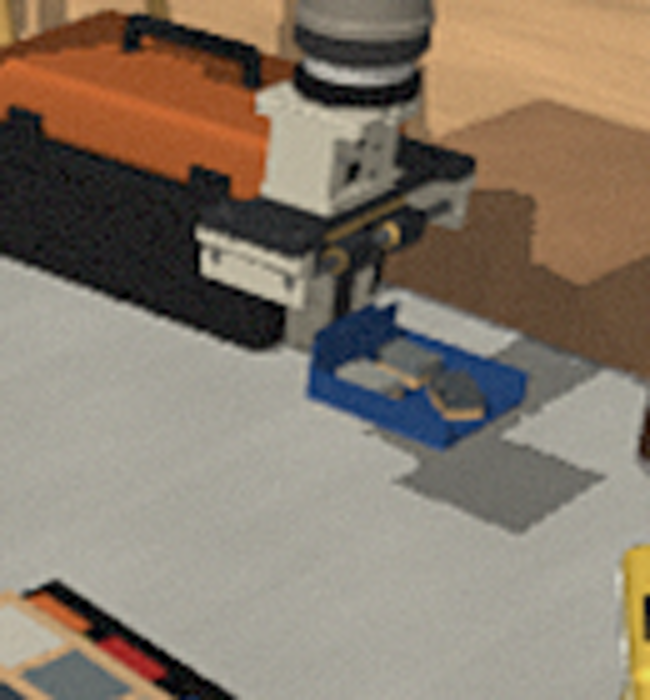

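Request:
apply_moves --pt "0 0 0.038 0 0 0 0.1" --pt "0 0 0.038 0 0 0 0.1" --pt "0 0 0.038 0 0 0 0.1" --pt "0 0 0.038 0 0 0 0.1" --pt "0 0 0 0.003 -0.01 0 0.1" --pt "0 0 0 0.005 -0.02 0 0.1" --pt "0 0 0 0.006 -0.026 0 0.1" --pt "0 0 0 0.006 -0.026 0 0.1"

```text
t: 18.1
tcp_pos: [0.4589, 0.3255, 0.1166]
tcp_rot: [-0.001, 0.05, 0.999, -0.001]
contact_force: [-0.4, -0.3, -1.5]
width: 0.238
```

Request:
apply_moves --pt "0 0 0 0.006 -0.026 0 0.1" --pt "0 0 0 0.006 -0.026 0 0.1" --pt "0 0 0 0.006 -0.026 0 0.1" --pt "0 0 0 0.006 -0.026 0 0.1" --pt "0 0 0 0.006 -0.026 0 0.1" --pt "0 0 0 0.006 -0.026 0 0.1" --pt "0 0 0 0.006 -0.026 0 0.1" --pt "0 0 0 0.006 -0.026 0 0.1"

```text
t: 18.77
tcp_pos: [0.3902, 0.1232, 0.1173]
tcp_rot: [-0.001, 0.05, 0.999, -0.0]
contact_force: [0.7, -0.5, -1.2]
width: 0.235
```

Request:
apply_moves --pt "0 0 0 0.004 -0.015 0 0.1" --pt "0 0 0 0.002 -0.006 0 0.1" --pt "0 0 0 0 0 0 0.1" --pt "0 0 0 0 0 0 0.1" --pt "0 0 0 0 0 0 0.1" --pt "0 0 0 0 0 0 0.1" --pt "0 0 0 0 0 0 0.1" --pt "0 0 0 0 0 0 0.1"

```text
t: 19.43
tcp_pos: [0.3834, 0.1046, 0.1179]
tcp_rot: [-0.0, 0.05, 0.999, -0.0]
contact_force: [0.4, 0.1, -1.3]
width: 0.235
```

```bash
python3 - <<'E'
from h import *
info()
i,K,T=cam('scene'); save('s19.png',i,(180,60,380,260),3)
i,K,T=cam('top'); save('t19.png',i,(160,160,360,300),4)
E
```

```text
t 19.43 tcp [0.3834 0.1046 0.1179] z [-0. -0. -1.] y [ 0.1    0.995 -0.   ] x [-0.995  0.1    0.   ] F [ 0.36  0.08 -1.33] w 0.235
j [ 0.073  0.252  2.007 -0.     0.882 -1.398]
```

View pics/s19.png

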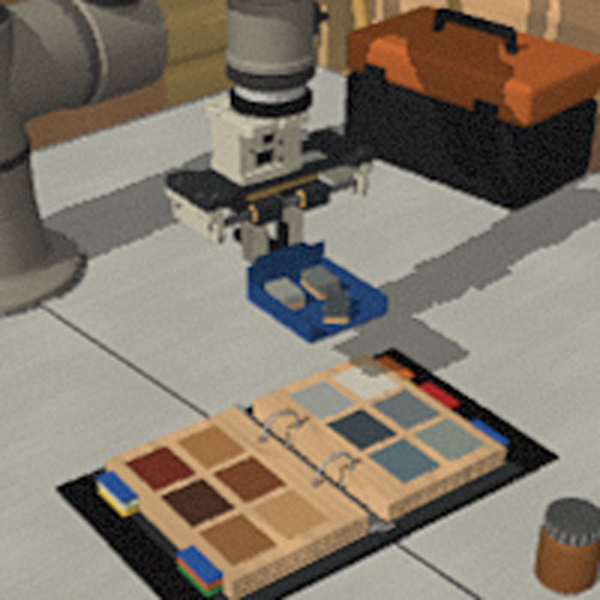

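View pics/t19.png

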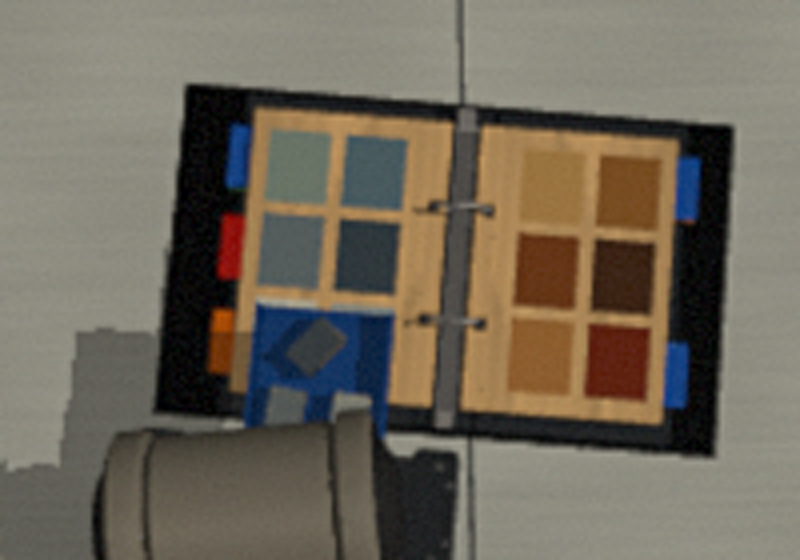

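```bash
python3 - <<'E'
from h import *
_,K,T=cam('top');i2,K2,T2=cam('scene')
save('s20.png',i2,(245,120,325,180),9)
for a,b in [((224,237),(309,160)),((258,238.7),(284,172.5))]:
    p=tri([ray(K,T,*a),ray(K2,T2,*b)]);print(p.round(4))
print(onplane(K,T,241,237.6,.11))
E
```

```text
[0.5035 0.1378 0.1192]
[0.4971 0.0494 0.1119]
[0.49995075 0.09254081 0.11      ]
```

View pics/s20.png

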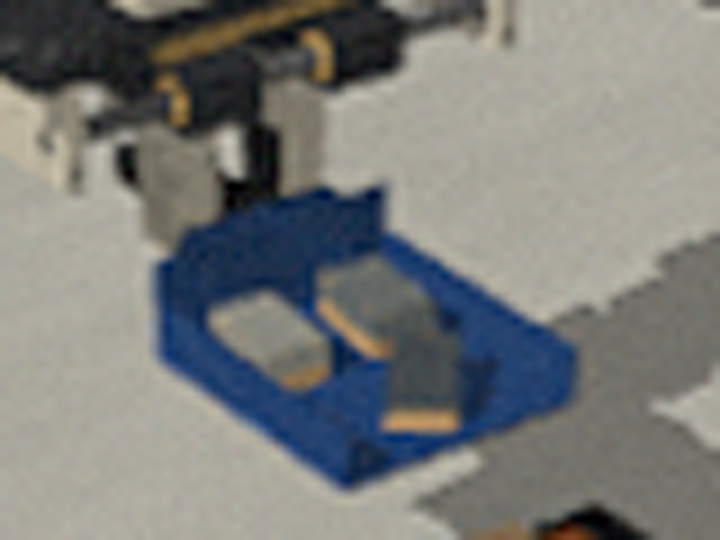

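Request:
apply_moves --pt "0 0 0 0 0 0.004 0.1" --pt "0 0 0 0 0 0.01 0.1" --pt "0 0 0 0 0 0.014 0.1" --pt "0 0 0 0 0 0.014 0.1" --pt "0 0 0 0 0 0.01 0.1" --pt "0 0 0 0 0 0.004 0.1" --pt "0 0 0 0 0 0 0.1" --pt "0 0 0 0 0 0 0.1"

```text
t: 20.3
tcp_pos: [0.3835, 0.104, 0.0621]
tcp_rot: [-0.0, 0.05, 0.999, -0.0]
contact_force: [0.1, 0.1, -1.5]
width: 0.235
```

Request:
apply_moves --pt "0 0.05 0 -0.0007 0 -0.0058 0.1" --pt "0 0.05 0 -0.0007 0 -0.0058 0.1" --pt "0 0.05 0 -0.0007 0 -0.0058 0.1" --pt "0 0.05 0 -0.0007 0 -0.0058 0.1" --pt "0 0.05 0 -0.0007 0 -0.0058 0.1" --pt "0 0.05 0 -0.0007 0 -0.0058 0.1" --pt "0 0 0 0 0 0 0.1" --pt "0 0 0 0 0 0 0.1"

```text
t: 20.97
tcp_pos: [0.3925, 0.1031, 0.096]
tcp_rot: [-0.148, 0.05, 0.988, 0.008]
contact_force: [-1.1, 0.3, -2.1]
width: 0.234
```

```bash
python3 - <<'E'
from h import *
info()
i,K,T=cam('scene'); save('s21.png',i,(220,110,340,220),6)
i,K,T=cam('top'); save('t21.png',i,(190,170,290,270),6)
E
```

```text
t 20.97 tcp [0.3925 0.1031 0.096 ] z [-0.292  0.03  -0.956] y [0.101 0.995 0.   ] x [-0.951  0.096  0.293] F [-1.05  0.35 -2.06] w 0.234
j [ 0.036  0.459  1.799  0.043  1.179 -1.457]
```

View pics/s21.png

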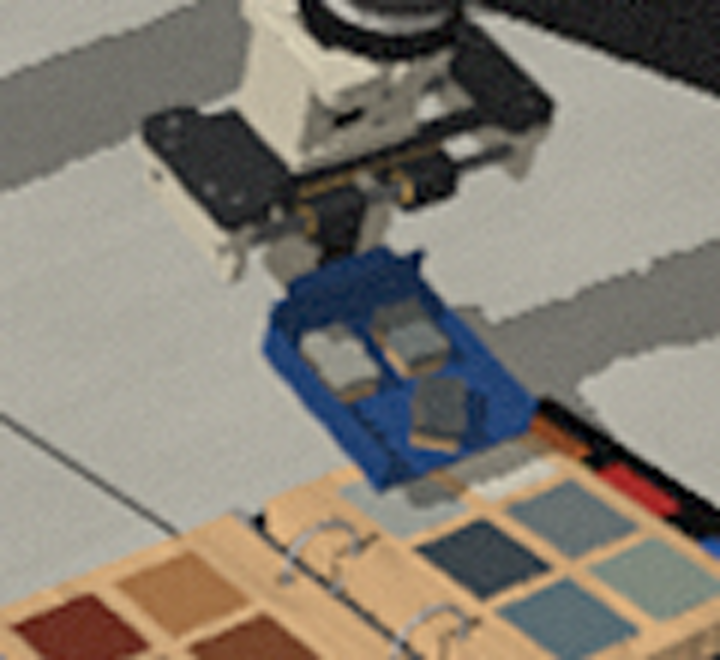

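View pics/t21.png

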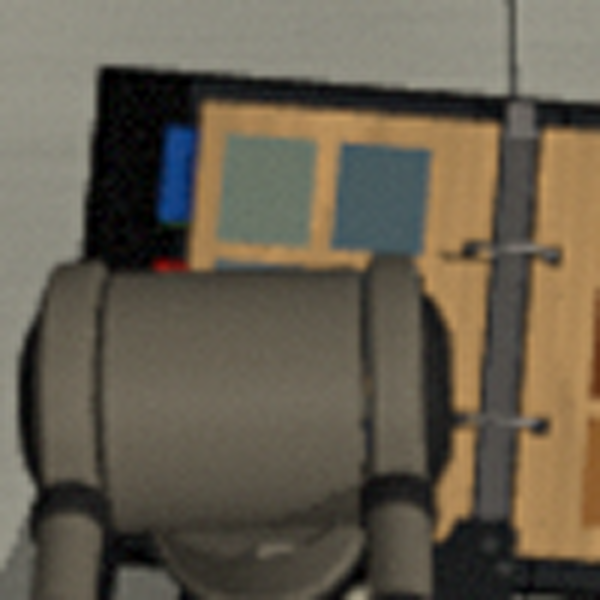

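Request:
apply_moves --pt "0 0.04 0 -0.0005 0 -0.0047 0.1" --pt "0 0.04 0 -0.0005 0 -0.0047 0.1" --pt "0 0.04 0 -0.0005 0 -0.0047 0.1" --pt "0 0.04 0 -0.0005 0 -0.0047 0.1" --pt "0 0.03 0 -0.0004 0 -0.0035 0.1" --pt "0 0.03 0 -0.0004 0 -0.0035 0.1" --pt "0 0.03 0 -0.0004 0 -0.0035 0.1" --pt "0 0.03 0 -0.0004 0 -0.0035 0.1"

```text
t: 21.73
tcp_pos: [0.4078, 0.1017, 0.1244]
tcp_rot: [-0.286, 0.048, 0.957, 0.014]
contact_force: [-0.5, 0.4, -1.7]
width: 0.233
```

```bash
python3 - <<'E'
from h import *
info()
i,K,T=cam('scene'); save('s22.png',i,(220,110,340,220),6)
E
```

```text
t 21.73 tcp [0.4078 0.1017 0.1244] z [-0.546  0.055 -0.836] y [ 0.1    0.995 -0.   ] x [-0.832  0.084  0.549] F [-0.46  0.45 -1.7 ] w 0.233
j [ 0.013  0.612  1.54   0.062  1.568 -1.475]
```

View pics/s22.png

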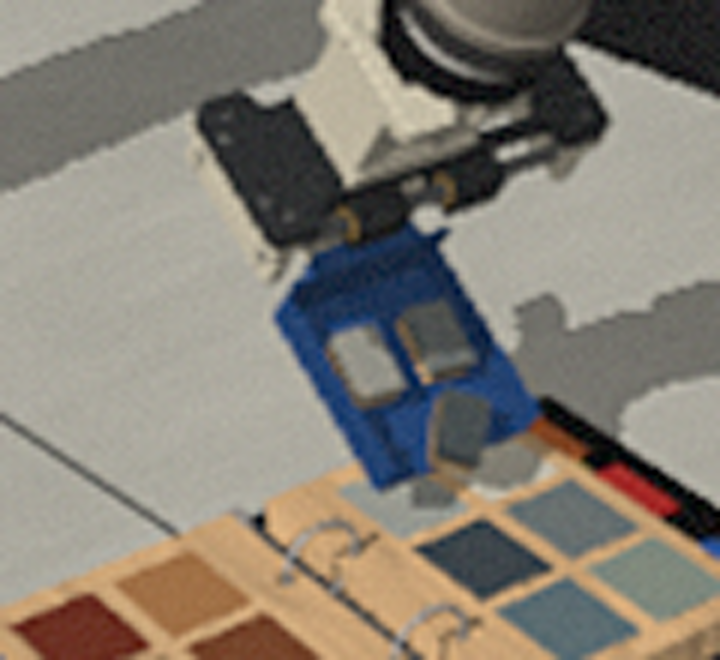

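Chips have begun to slide at 33°; waiting a moment, then tipping a little further.

Request:
apply_moves --pt "0 0 0 0 0 0 0.1" --pt "0 0 0 0 0 0 0.1" --pt "0 0 0 0 0 0 0.1" --pt "0 0 0 0 0 0 0.1" --pt "0 0 0 0 0 0 0.1" --pt "0 0 0 0 0 0 0.1" --pt "0 0 0 0 0 0 0.1" --pt "0 0 0 0 0 0 0.1"

```text
t: 22.45
tcp_pos: [0.4083, 0.1015, 0.1242]
tcp_rot: [-0.286, 0.048, 0.957, 0.014]
contact_force: [0.1, -0.4, -0.9]
width: 0.239
```

```bash
python3 - <<'E'
from h import *
info()
i,K,T=cam('scene'); save('s23.png',i,(220,110,340,220),6)
E
```

```text
t 22.45 tcp [0.4083 0.1015 0.1242] z [-0.545  0.055 -0.837] y [ 0.101  0.995 -0.   ] x [-0.832  0.084  0.548] F [ 0.07 -0.39 -0.89] w 0.239
j [ 0.013  0.612  1.539  0.062  1.568 -1.476]
```

View pics/s23.png

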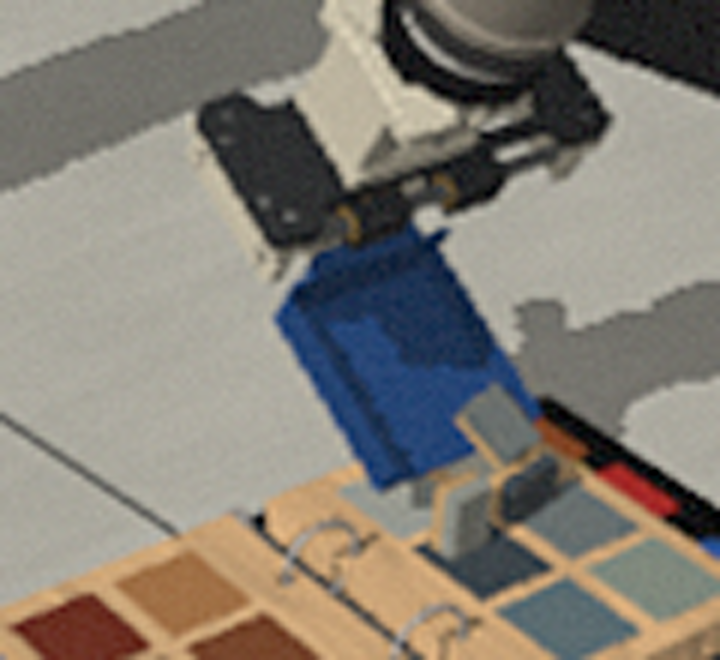

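Request:
apply_moves --pt "0 0 0 0.002 0 0 0.1" --pt "0 0 0 0.004 0 0 0.1" --pt "0 0 0 0.005 0 0 0.1" --pt "0 0 0 0.005 0 0 0.1" --pt "0 0 0 0.005 0 0 0.1" --pt "0 0 0 0.005 0 0 0.1" --pt "0 0 0 0.005 0 0 0.1" --pt "0 0 0 0.005 0 0 0.1"

```text
t: 23.17
tcp_pos: [0.3779, 0.1046, 0.1443]
tcp_rot: [-0.285, 0.048, 0.957, 0.014]
contact_force: [-0.8, 0.1, -2.4]
width: 0.238
```

```bash
python3 - <<'E'
from h import *
info()
i,K,T=cam('scene'); save('s24.png',i,(220,110,340,220),6)
E
```

```text
t 23.17 tcp [0.3779 0.1046 0.1443] z [-0.545  0.055 -0.837] y [ 0.101  0.995 -0.   ] x [-0.832  0.084  0.548] F [-0.8   0.14 -2.36] w 0.238
j [ 0.019  0.541  1.609  0.066  1.569 -1.47 ]
```

View pics/s24.png

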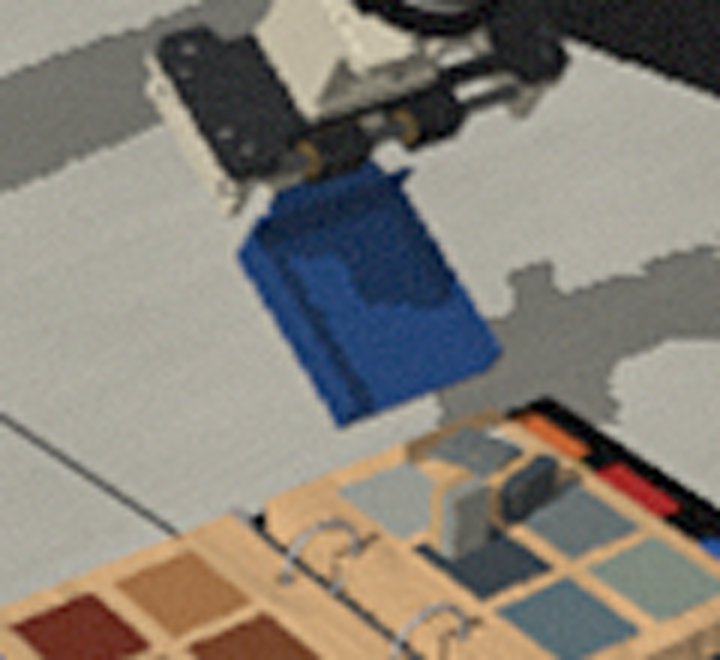

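Request:
apply_moves --pt "0 -0.06 0 0 0 0 0.1" --pt "0 -0.08 0 0 0 0 0.1" --pt "0 -0.08 0 0 0 0 0.1" --pt "0 -0.08 0 0 0 0 0.1" --pt "0 -0.08 0 0 0 0 0.1" --pt "0 -0.08 0 0 0 0 0.1" --pt "0 -0.08 0 0 0 0 0.1" --pt "0 -0.036 0 0 0 0 0.1"

```text
t: 23.88
tcp_pos: [0.377, 0.1047, 0.1443]
tcp_rot: [-0.0, 0.05, 0.999, 0.0]
contact_force: [0.6, 1.0, -0.7]
width: 0.236
```

```bash
python3 - <<'E'
from h import *
info(); to([.4883,.406,.12])
i,K,T=cam('scene'); save('s25.png',i,(180,60,380,260),3)
E
```

```text
t 23.88 tcp [0.377  0.1047 0.1443] z [-0.001  0.    -1.   ] y [0.1   0.995 0.   ] x [-0.995  0.1    0.001] F [ 0.62  1.03 -0.68] w 0.236
j [ 0.074  0.2    1.985  0.     0.958 -1.396]
shift in tool axes [-0.0806  0.3109  0.0243]
```

View pics/s25.png

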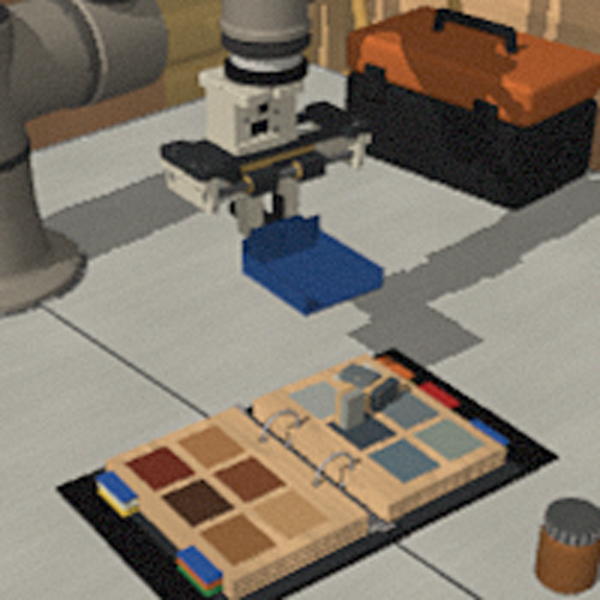

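Request:
apply_moves --pt "0 0 0 -0.0067 0.0259 0.002 0.1" --pt "0 0 0 -0.0067 0.0259 0.002 0.1" --pt "0 0 0 -0.0067 0.0259 0.002 0.1" --pt "0 0 0 -0.0067 0.0259 0.002 0.1" --pt "0 0 0 -0.0067 0.0259 0.002 0.1" --pt "0 0 0 -0.0067 0.0259 0.002 0.1" --pt "0 0 0 -0.0067 0.0259 0.002 0.1" --pt "0 0 0 -0.0067 0.0259 0.002 0.1"

```text
t: 24.6
tcp_pos: [0.4527, 0.3066, 0.1273]
tcp_rot: [-0.003, 0.05, 0.999, -0.0]
contact_force: [-0.2, -0.1, -0.9]
width: 0.237
```

Request:
apply_moves --pt "0 0 0 -0.0067 0.0259 0.01 0.1" --pt "0 0 0 -0.0067 0.0259 0.01 0.1" --pt "0 0 0 -0.0067 0.0259 0.015 0.1" --pt "0 0 0 -0.0067 0.0259 0.015 0.1" --pt "0 0 0 0 0 0.015 0.1" --pt "0 0 0 0 0 0.015 0.1" --pt "0 0 0 0 0 0.012 0.1" --pt "0 0 0 0 0 0 0.1"

```text
t: 25.27
tcp_pos: [0.4876, 0.4046, 0.0323]
tcp_rot: [-0.005, 0.05, 0.999, -0.002]
contact_force: [-0.4, -0.2, -1.3]
width: 0.237
```

```bash
python3 - <<'E'
from h import *
info()
i,K,T=cam('scene'); save('s26.png',i,(300,90,430,200),6)
i,K,T=cam('top'); save('t26.png',i,(90,160,290,280),4)
E
```

```text
t 25.27 tcp [0.4876 0.4046 0.0323] z [-0.009 -0.003 -1.   ] y [ 0.101  0.995 -0.004] x [-0.995  0.101  0.009] F [-0.35 -0.23 -1.26] w 0.237
j [ 0.571  0.737  1.415  0.003  0.999 -0.901]
```

View pics/s26.png

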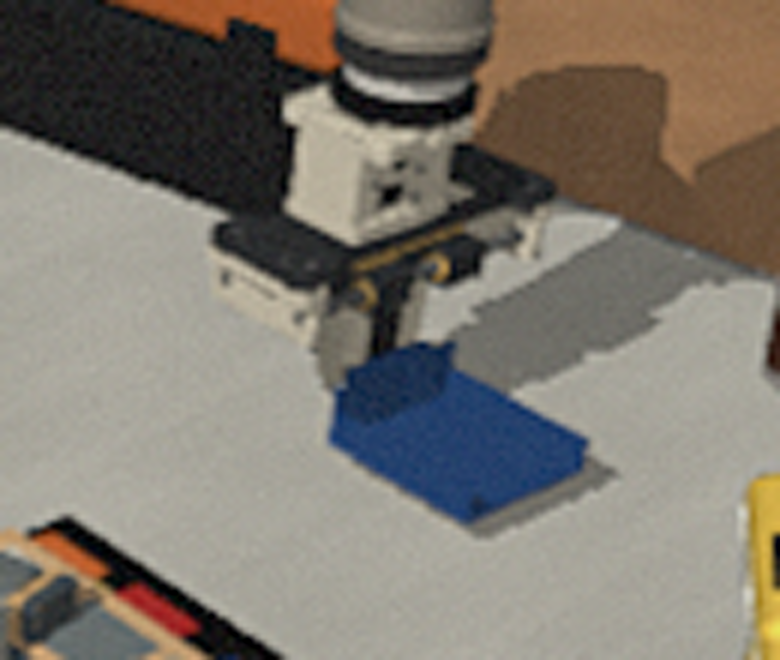

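View pics/t26.png

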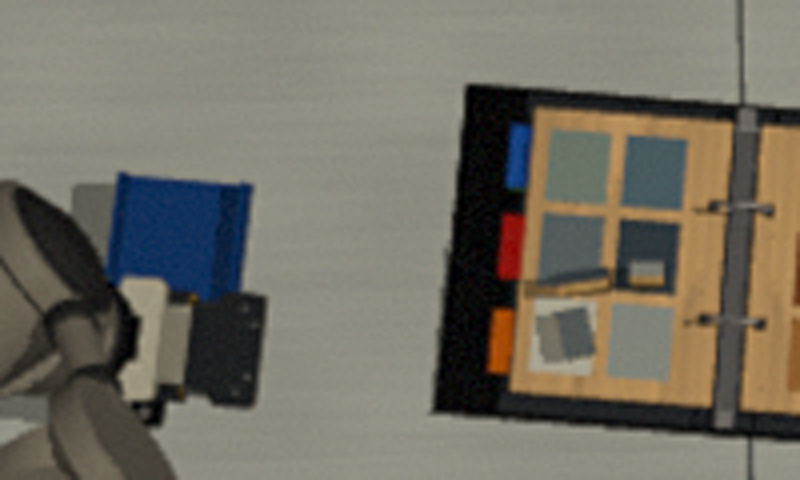

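Request:
apply_moves --pt "0 0 0 0 0 0.006 0.1" --pt "0 0 0 0 0 0.004 0.1" --pt "0 0 0 0 0 0.003 0.1" --pt "0 0 0 0 0 0.002 0.1" --pt "0 0 0 0 0 0.001 0.1" --pt "0 0 0 0 0 0.001 0.1" --pt "0 0 0 0 0 0 0.1" --pt "0 0 0 0 0 0 0.1"

```text
t: 26.03
tcp_pos: [0.4892, 0.4058, 0.0187]
tcp_rot: [-0.002, 0.05, 0.999, 0.0]
contact_force: [0.6, -0.4, -0.9]
width: 0.235
```

```bash
python3 - <<'E'
from h import *
info()
i,K,T=cam('scene'); save('s27.png',i,(300,90,430,200),6)
E
```

```text
t 26.03 tcp [0.4892 0.4058 0.0187] z [-0.004  0.    -1.   ] y [0.101 0.995 0.   ] x [-0.995  0.101  0.004] F [ 0.65 -0.4  -0.87] w 0.235
j [ 0.571  0.755  1.424  0.003  0.966 -0.901]
```

View pics/s27.png

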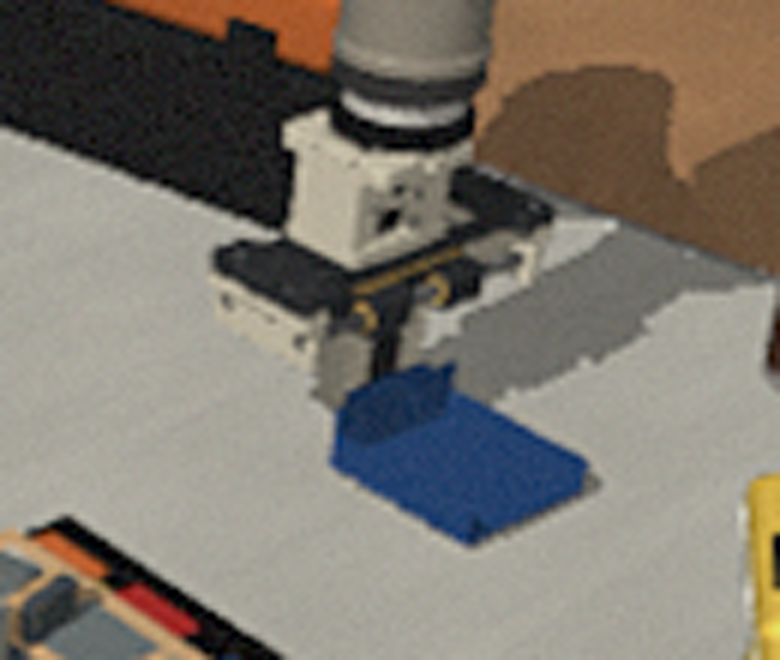

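About 7 mm left; lowering further with force checks.

Request:
apply_moves --pt "0 0 0 0 0 0.002 0.1" --pt "0 0 0 0 0 0.001 0.1" --pt "0 0 0 0 0 0.001 0.1" --pt "0 0 0 0 0 0.001 0.1" --pt "0 0 0 0 0 0.0005 0.1" --pt "0 0 0 0 0 0.0005 0.1" --pt "0 0 0 0 0 0 0.1" --pt "0 0 0 0 0 0 0.1"

```text
t: 26.75
tcp_pos: [0.4891, 0.4058, 0.0126]
tcp_rot: [-0.002, 0.05, 0.999, 0.0]
contact_force: [0.5, -0.4, -1.0]
width: 0.237
```

Request:
apply_moves --pt "0 0 0 0 0 0.0005 0.1" --pt "0 0 0 0 0 0.0005 0.1" --pt "0 0 0 0 0 0.0005 0.1" --pt "0 0 0 0 0 0 0.1" --pt "0 0 0 0 0 0 0.1" --pt "0 0 0 0 0 0 0.1" --pt "0 0 0 0 0 0 0.1" --pt "0 0 0 0 0 0 0.1"

```text
t: 27.42
tcp_pos: [0.4892, 0.4058, 0.0112]
tcp_rot: [-0.002, 0.05, 0.999, 0.0]
contact_force: [-0.2, 0.2, -0.3]
width: 0.238
```

```bash
python3 - <<'E'
from h import *
info()
i,K,T=cam('scene'); save('s28.png',i,(300,90,430,200),6)
E
```

```text
t 27.42 tcp [0.4892 0.4058 0.0112] z [-0.004  0.    -1.   ] y [0.101 0.995 0.   ] x [-0.995  0.101  0.004] F [-0.25  0.18 -0.32] w 0.238
j [ 0.571  0.765  1.428  0.003  0.952 -0.901]
```

View pics/s28.png

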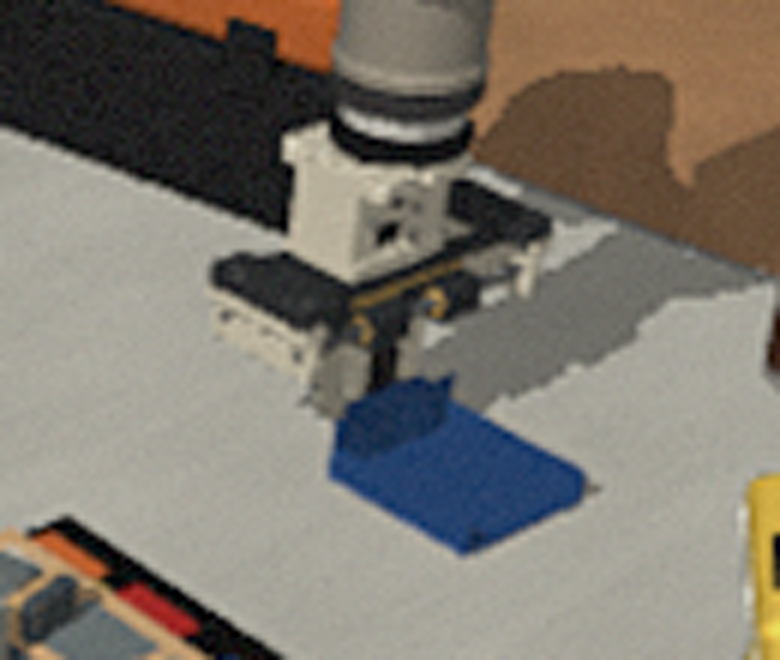

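Request:
apply_moves --pt "0 0 0 0 0 0.0005 0.1" --pt "0 0 0 0 0 0 0.1" --pt "0 0 0 0 0 0 0.26" --pt "0 0 0 0 0 0 0.3" --pt "0 0 0 0 0 0 0.4" --pt "0 0 0 0 0 0 0.5" --pt "0 0 0 0 0 0 0.6" --pt "0 0 0 0 0 0 0.6"

```text
t: 28.13
tcp_pos: [0.4891, 0.4057, 0.0104]
tcp_rot: [-0.002, 0.05, 0.999, -0.0]
contact_force: [-0.0, -0.4, -0.6]
width: 0.536
```

Request:
apply_moves --pt "0 0 0 0 0 -0.005 0.6" --pt "0 0 0 0 0 -0.015 0.6" --pt "0 0 0 0 0 -0.025 0.6" --pt "0 0 0 0 0 -0.03 0.6" --pt "0 0 0 0 0 -0.03 0.6" --pt "0 0 0 0 0 -0.03 0.6" --pt "0 0 0 0.02 0 -0.02 0.6" --pt "0 0 0 0.02 0 0 0.6"

```text
t: 28.8
tcp_pos: [0.4522, 0.4109, 0.1713]
tcp_rot: [0.002, 0.051, 0.999, 0.003]
contact_force: [0.7, 0.0, -0.0]
width: 0.597
```

```bash
python3 - <<'E'
from h import *
info()
i,K,T=cam('scene'); save('s29.png',i,(180,90,430,280),3.2)
i,K,T=cam('top'); save('t29.png',i,(90,160,360,290),2.9)
save('t29b.png',i,(205,170,285,270),6)
i,K,T=cam('scene'); save('s29b.png',i,(245,150,355,240),7)
i,K,T=cam('wrist'); save('w29.png',i)
E
```

```text
t 28.8 tcp [0.4522 0.4109 0.1713] z [ 0.004  0.006 -1.   ] y [0.102 0.995 0.006] x [-0.995  0.102 -0.003] F [ 0.73  0.04 -0.01] w 0.597
j [ 0.611  0.54   1.363  0.003  1.232 -0.859]
```

View pics/s29.png

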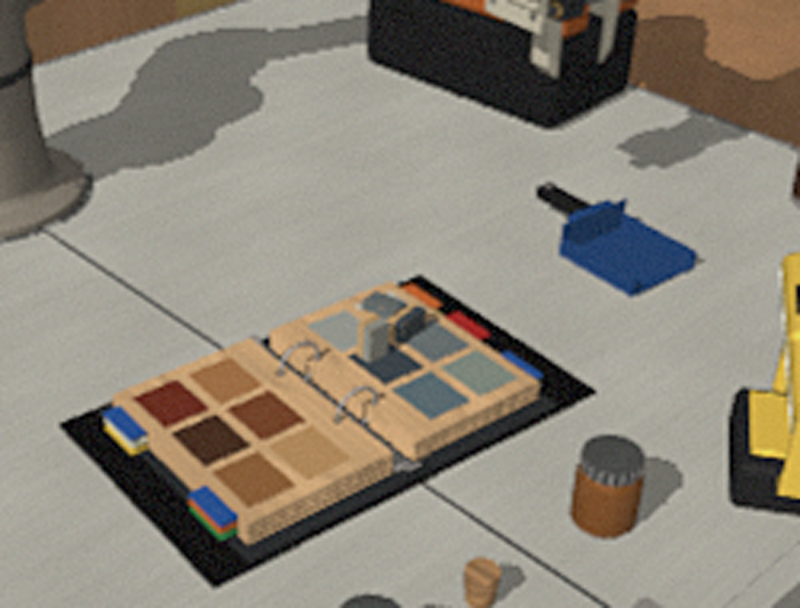

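View pics/t29b.png

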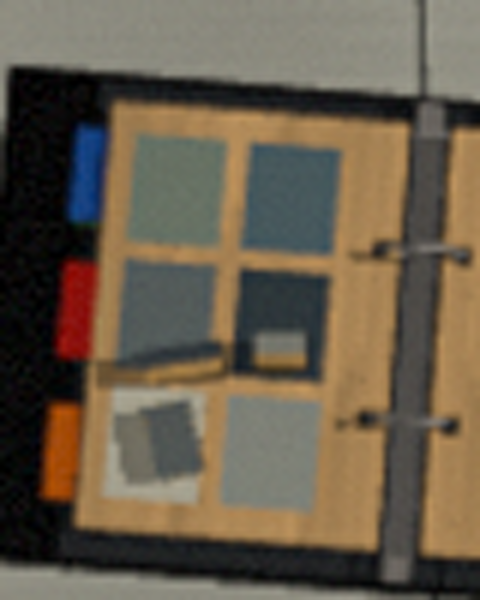

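View pics/s29b.png

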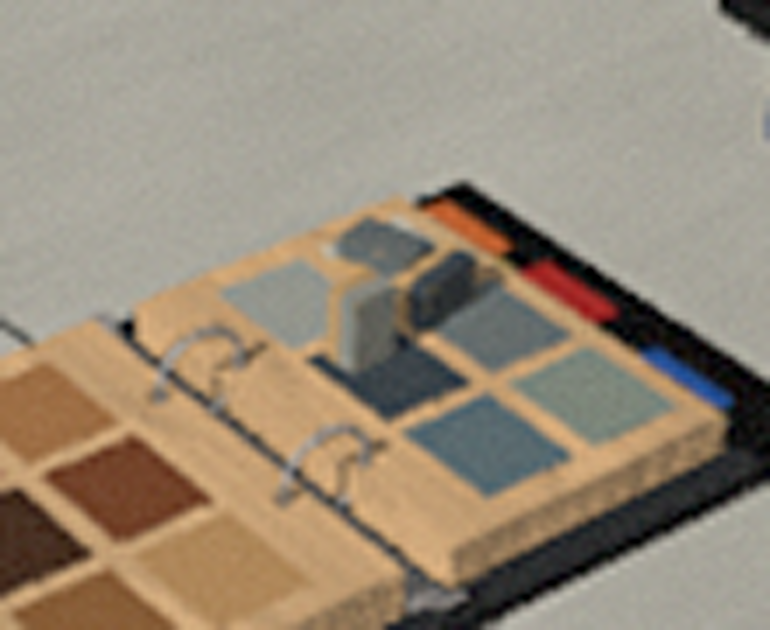

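View pics/w29.png

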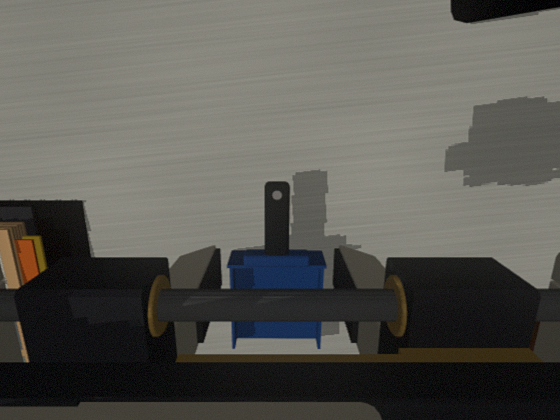

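View pics/t29.png

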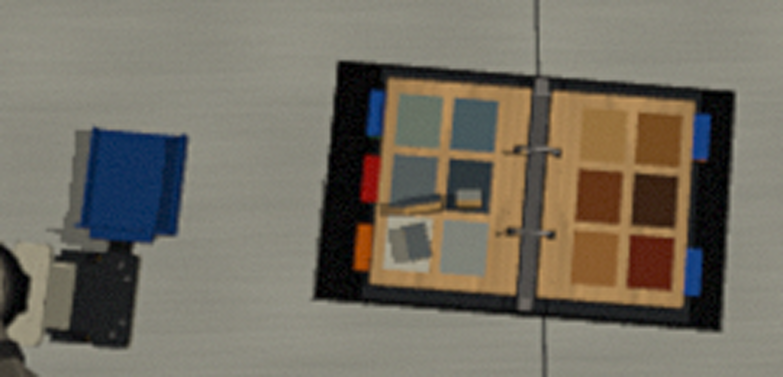

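```bash
python3 - <<'E'
from h import *
_,K,T=cam('top')
P=lambda x,y,z:onplane(K,T,205+(x+.5)/6-.5,170+(y+.5)/6-.5,z)
c=[P(*p,.0268) for p in [(112,101),(411,123),(380,550),(76,527)]]
o=np.array([.538,.006,.003]); yw=np.radians(-5.7); Rb=np.array([[np.cos(yw),np.sin(yw)],[-np.sin(yw),np.cos(yw)]])
for q in c: print((Rb@(q-o)[:2]).round(4))
print("c",(Rb@(np.mean(c,0)-o)[:2]).round(4))
for n,x,y,z in [("dark",165,362,.04),("mid",165,440,.04),("light",280,350,.045)]: print(n,(Rb@(P(x,y,z)-o)[:2]-[0,.081]).round(4))
info()
E
```

```text
[0.0997 0.1523]
[0.1004 0.0102]
[-0.101   0.0086]
[-0.1015  0.1501]
c [-0.0006  0.0803]
dark [-0.0228  0.0336]
mid [-0.0587  0.0303]
light [-0.0135 -0.0193]
t 29.05 tcp [0.4502 0.4096 0.1657] z [-0.004  0.    -1.   ] y [ 0.1    0.995 -0.   ] x [-0.995  0.1    0.004] F [ 0.72  0.12 -0.56] w 0.604
j [ 0.611  0.546  1.368  0.002  1.23  -0.86 ]
```

```bash
python3 -c "
from cell import arm
print(arm.hand_in())"
```

```text
the job is handed in; nothing more can be done
None
```

I turned the red-tabbed board over onto the left-hand pile and tipped all three chips onto its grey face. I then set the empty scoop back down near where it started and handed the job in at about 29 s of the 72 s. No verdict is reported.

- **Board:** I held it by the side edges of the red tab and swung it in an arc about the ring axis. I lowered it until it touched and then let go. The tool read under about 2.5 N on the way over and 8.7 N at touch-down. The contact force between board and rings was not measured. My last picture puts its centre at about (-0.6, 80.3) mm in the binder frame, against a target of (0, 81), and square to the binder.
- **Chips:** all three are well inside the panel, about 15 to 60 mm from the pile's centre. The mid grey one lies flat, the dark grey one is on its side, and the light grey one stands on its end.
- **Scoop:** it is empty, and the tool read almost no load when I released it. In the pictures it is level on the bare table, clear of the mat; I did not measure its height or tilt separately.
- **Other things:** the next board looks unmoved in the pictures, and the jar and cork still in view do too. I did not measure any of them or check the tools again. No check failed or disagreed with another.

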